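# Gauge the chisel ferrules and pair the good ones with their handles

## Robot

A 6-joint arm with a two-finger parallel gripper is mounted at the origin on the work surface. World frame = base frame: x ahead of the robot, y to its left, z up, the work surface at z = 0. Lengths are in mm, angles in rad, forces in N, time in s.
With the tool pointing down it reaches from about 400 to 925 mm from the base axis. Payload 12.5 kg.
Tool frame: the origin (TCP) lies at the very end of the fingers, on their centre line; the grasp point (between the pads) lies 19 mm behind it (env.grip_point_offset is the distance from the TCP to the grasp point, in mm); z points along the fingers, y is the direction in which the jaws open and shut (so a half turn about z gives the same grasp; the last joint's range is limited). The gripper opens to 95 mm and grips with 3 to 60 N. Pads are 20 mm wide; open, the fingers measure 119 mm over their backs; the gripper's body (75 mm by 180 mm) begins 59 mm behind the grasp point.
Start: joints at [1.226, 0.491, 1.559, -0, 1.092, -0.106], TCP at [147.817, 607.286, 214.661] pointing down, gripper open.
Joint ranges: [-3.1, 3.1], [-0.84, 2.19], [0.05, 2.79], [-1.13, 4.28], [0.06, 2.93], [-2.69, 2.69]. Speed limits (rad/s): [2.22, 2.22, 2.79, 3.14, 3.14, 3.14].

## Interface

Orientations are given as [roll, pitch, yaw] about the fixed x, y, z axes, in that order (R = Rz(yaw) Ry(pitch) Rx(roll)).
In Python, from cell import env gives the robot as it stands.
- The arm moves only by the tool drive_tool, never from a script. Its argument "commands" is a list of rows, each an object of numbers: "dx", "dy", "dz": the shift along the world's x, y, z in mm; "yaw": the turn about the world's z in degrees. In form: [{"dx": .., "dy": .., "dz": .., "yaw": ..}, ...]. A call has 1 to 5 rows; each row shifts and turns the commanded pose from where the row before left it; what a row does not reach is not made up. A row lasts 1/12 s, in which the tool goes at most 41.7 mm and 7.16 degrees, less where a joint would pass 70% of its speed; a pose out of reach is approached as far as the arm can. A call with a gripper value outside its range is refused whole. "grip" is the opening, from 0 (shut) to 1 (fully open), set as the call begins (left out, the last holds). The fingers move at their own pace and stop on an object; the grip force is fixed at half the most. Time passes only in rows, so rows that do not move let the fingers close. It gives the time, the measured TCP pose, the force and the opening at its end, in the units of the state.
- env.state(): the state, without advancing time (a new reading comes with each control period).
- env.read_camera(name): name is "side" or "top"; returns the picture (384x512x3 uint8, red, green, blue); there is no depth.
- env.calibration(name): a dict with "intrinsics" (3x3 intrinsics, pixels), "dist_coeffs" ([k1, k2, p1, p2, k3] as OpenCV has them; the pictures are not rectified), "rvec" (rotation vector, rad) and "tvec" (3), from world to camera coordinates, as OpenCV has them. Camera axes: x right, y down, z forward; pixel columns grow to the right and rows downward; lengths in mm; the calibration is good to about 2 mm. A picture is of the moment at which its call begins. calibration takes no time and is no camera call.
- env.job_done(): hands the job in, once; it reports no verdict.
Trained networks look in the newest picture that a camera, given by its name, has taken for a name from the list of things; names that differ only in an ending like _2 or _b are one class to them, and where a whole thing is asked for, a point or a joint stands for the part that bears it (a point fixed in the world has none). Each returns a list of dicts, best first, with "conf" (0 to 1); they miss things now and then, are a little off and sometimes report something else, mostly with a low value. They report only what shows in the picture. A call takes as long as a camera call.
- env.trace(query, camera): "pixels" (384x512 bool, what is visible of it) and "pixel" ([column, row] in pixels, amid what is visible of it).
- env.place_of(query, camera): "pixel" ([column, row] in pixels: a listed point, or the origin of a listed thing).
The state is a dict: "t": time; "joints": joint angles; "qvel": joint speeds; "tau": joint torques, N m; "eef_pos": TCP position; "tcp_rot": TCP orientation; "ft_force": force on the tool from outside, world axes, zero at the start; "moment": the same for the moment, N m; "opening": opening from 0.0 (shut) to 1.0 (fully open).
Only numpy, scipy, OpenCV 4.12 (cv2) and the standard library are available. Lean on these libraries where they do the work, as an engineer would, in place of code of your own. Each camera call takes 0.05 s, during which the arm holds its last target.

## Task

Lift the dust cap off the gauge pin and set it down on the bench, then slide each ferrule over the pin as far as it will go, in the colour order red, yellow, blue, green (the green one may be missing). Stand every ferrule that slides fully home on the foot upright on the bench within 3 cm of the bare spigot end of the handle of its own colour, and put every ferrule that stops on the way down into the grey rework tray. Finish by putting the cap back over the pin, and leave the tape measure, pencil, glue, mallet and offcut where they are.

Things in the scene. Friction and masses are not known exactly. Their poses are not given: they have to be found in the camera images.
- gauge: fixed stepped gauge pin: round dark foot 64 mm across, 12 high; on it a bright steel pin, 18 mm in diameter for 24 mm, then a cone narrowing to 13 mm at 27 mm, then a tapering nose (11 to 7 mm) up to 38 mm above the foot. Origin under the foot at bench height, on the axis, z up. A ferrule fully home has its underside 12 mm above the origin; a tight one stops on the cone with it about 37 mm above
- cap: black plastic dust cap, an upside-down cup 50 mm in diameter, 48 high, 40 to 85 g, with a knob 20 mm in diameter and 22 high on top (70 mm high in all); open below (44 mm bore), it starts over the gauge pin, standing on the foot. Origin at the centre of its open underside, z up
- rework_tray: low grey open tray, fixed, 98 (x) by 158 (y) mm outside, 22 high, walls and floor 4 mm. Origin under its centre
- ferrule_1: brass ferrule (short tube on end), upper half painted red, 34 to 35 mm outside diameter, 28 high, 110 g; bore either 21.5 mm (passes the 18 mm pin) or 15.5 (too tight): try it, its number tells nothing. At most one red ferrule is there. Origin: centre of its underside, z along the bore
- ferrule_2: brass ferrule (short tube on end), upper half painted red, 34 to 35 mm outside diameter, 28 high, 110 g; bore either 21.5 mm (passes the 18 mm pin) or 15.5 (too tight): try it, its number tells nothing. At most one red ferrule is there. Origin: centre of its underside, z along the bore
- ferrule_3: brass ferrule (short tube on end), upper half painted yellow, 34 to 35 mm outside diameter, 28 high, 110 g; bore either 21.5 mm (passes the 18 mm pin) or 15.5 (too tight): try it, its number tells nothing. At most one yellow ferrule is there. Origin: centre of its underside, z along the bore
- ferrule_4: brass ferrule (short tube on end), upper half painted yellow, 34 to 35 mm outside diameter, 28 high, 110 g; bore either 21.5 mm (passes the 18 mm pin) or 15.5 (too tight): try it, its number tells nothing. At most one yellow ferrule is there. Origin: centre of its underside, z along the bore
- ferrule_5: brass ferrule (short tube on end), upper half painted blue, 34 to 35 mm outside diameter, 28 high, 110 g; bore either 21.5 mm (passes the 18 mm pin) or 15.5 (too tight): try it, its number tells nothing. At most one blue ferrule is there. Origin: centre of its underside, z along the bore
- ferrule_6: brass ferrule (short tube on end), upper half painted blue, 34 to 35 mm outside diameter, 28 high, 110 g; bore either 21.5 mm (passes the 18 mm pin) or 15.5 (too tight): try it, its number tells nothing. At most one blue ferrule is there. Origin: centre of its underside, z along the bore
- ferrule_7: brass ferrule (short tube on end), upper half painted green, 34 to 35 mm outside diameter, 28 high, 110 g; bore either 21.5 mm (passes the 18 mm pin) or 15.5 (too tight): try it, its number tells nothing. At most one green ferrule is there. Origin: centre of its underside, z along the bore
- ferrule_8: brass ferrule (short tube on end), upper half painted green, 34 to 35 mm outside diameter, 28 high, 110 g; bore either 21.5 mm (passes the 18 mm pin) or 15.5 (too tight): try it, its number tells nothing. At most one green ferrule is there. Origin: centre of its underside, z along the bore
- handle_red: wooden chisel handle lying on the bench, butt half painted red; 100 mm long with its spigot, 24 wide, 22 high. Origin on the underside at mid length, x along the handle towards the bare spigot
- handle_red_spigot (a point): centre of the end face of the red handle's spigot (dark round tenon 15 mm in diameter, 18 long), 50 mm along x from the handle's origin, 11 mm above the bench
- handle_yellow: wooden chisel handle lying on the bench, butt half painted yellow; 100 mm long with its spigot, 24 wide, 22 high. Origin on the underside at mid length, x along the handle towards the bare spigot
- handle_yellow_spigot (a point): centre of the end face of the yellow handle's spigot (dark round tenon 15 mm in diameter, 18 long), 50 mm along x from the handle's origin, 11 mm above the bench
- handle_blue: wooden chisel handle lying on the bench, butt half painted blue; 100 mm long with its spigot, 24 wide, 22 high. Origin on the underside at mid length, x along the handle towards the bare spigot
- handle_blue_spigot (a point): centre of the end face of the blue handle's spigot (dark round tenon 15 mm in diameter, 18 long), 50 mm along x from the handle's origin, 11 mm above the bench
- handle_green: wooden chisel handle lying on the bench, butt half painted green; 100 mm long with its spigot, 24 wide, 22 high. Origin on the underside at mid length, x along the handle towards the bare spigot
- handle_green_spigot (a point): centre of the end face of the green handle's spigot (dark round tenon 15 mm in diameter, 18 long), 50 mm along x from the handle's origin, 11 mm above the bench
- tape: tape measure, black, 62 x 62 mm, 34 high, to be left alone. Origin on its underside, z up
- pencil: flat orange carpenter's pencil 160 long (along its x), 14 wide, 8 high, to be left alone. Origin on its underside, z up
- glue: white glue pot with an orange lid, 60 mm in diameter, 75 high, to be left alone. Origin on its underside, z up
- mallet: wooden mallet lying down, head 120 x 70 mm and 55 high centred 100 mm along its x, handle to -145 mm, to be left alone. Origin on its underside, z up
- offcut: dark wood offcut 50 x 110 mm, 30 high, to be left alone. Origin on its underside, z up

How it is judged:
By the outcome, as a careful person would: the job done as asked, in the order asked, and still so for the second after the job is handed in, with the robot touching nothing.
Of ferrule_1, ferrule_2 only 1 to 1 are there at a start; the rules pass over those that are not, and their reading is None.
Of ferrule_3, ferrule_4 only 1 to 1 are there at a start; the rules pass over those that are not, and their reading is None.
Of ferrule_5, ferrule_6 only 1 to 1 are there at a start; the rules pass over those that are not, and their reading is None.
Of ferrule_7, ferrule_8, offcut only 1 to 1 are there at a start; the rules pass over those that are not, and their reading is None.
At some moment in a run one of ferrule_1, ferrule_2, ferrule_3, ferrule_4, ferrule_5, ferrule_6, ferrule_7, ferrule_8, handle_red, handle_yellow may be knocked a few centimetres aside while the robot is not near it.
It also fails if it takes over 210 s, if anything falls off the work surface, if the arm or the gripper's body presses on something with over 40 N, if the wrist force passes 120 N, or if a joint passes its speed limit or range.

## Working session

There is one attempt and no reset: what is moved stays moved. The work goes in short steps, Python scripts to look and compute and a tool call to move; the robot and the scene stay as the last step left them, time stands still between calls to the robot, and variables do not carry over. Pictures are saved under pics/ and viewed, and the job is handed in when it is done.

Besides the shell and the picture viewer there is one more tool, called as name(argument=value, ...) on one line, values as JSON. drive_tool: Moves the arm, as the interface text tells. Its arguments: {"type":"object","properties":{"commands":{"type":"array"},"grip":{"type":"number"}},"required":["commands"]}

```bash
ls; mkdir -p pics; cat > h.py <<'E'
import numpy as np, cv2
from cell import env
def cal(c):
    k=env.calibration(c); return [np.array(k[n],float) for n in("intrinsics","dist_coeffs","rvec","tvec")]
def ray(c,px):
    K,D,r,t=cal(c); u=cv2.undistortPoints(np.array([[px]],float),K,D)[0,0]
    R=cv2.Rodrigues(r)[0]; d=R.T@np.array([u[0],u[1],1]); o=-R.T@t.ravel(); return o,d
def onz(c,px,z):
    o,d=ray(c,px); return (o+d*(z-o[2])/d[2])
def proj(c,p):
    K,D,r,t=cal(c); return cv2.projectPoints(np.array([p],float),r,t,K,D)[0][0,0]
def snap(c,n,crop=None,s=1):
    im=env.read_camera(c)[:,:,::-1]
    if crop: x0,y0,x1,y1=crop; im=im[y0:y1,x0:x1]
    if s!=1: im=cv2.resize(im,None,fx=s,fy=s,interpolation=cv2.INTER_CUBIC)
    cv2.imwrite(f'pics/{n}.png',im)
E
python3 - <<'E'
from h import *
snap('top','t0',s=1.5);snap('side','s0',s=1.5)
s=env.state();print(s['t'],s['eef_pos'],s['tcp_rot'],s['opening'],env.grip_point_offset)
for c in('top','side'):
    o,_=ray(c,(256,192));print(c,o.round(),onz(c,(256,192),0).round())
E
```

```text
pics
0.1 [147.75473614 607.05699382 214.1282419 ] [-3.14059901e+00 -7.42799022e-05  2.90278137e+00] 1.0040486106321518 18.8
top [525.  -2. 902.] [592.  -2.   0.]
side [476. 882. 548.] [615. -92.   0.]
```

View pics/t0.png

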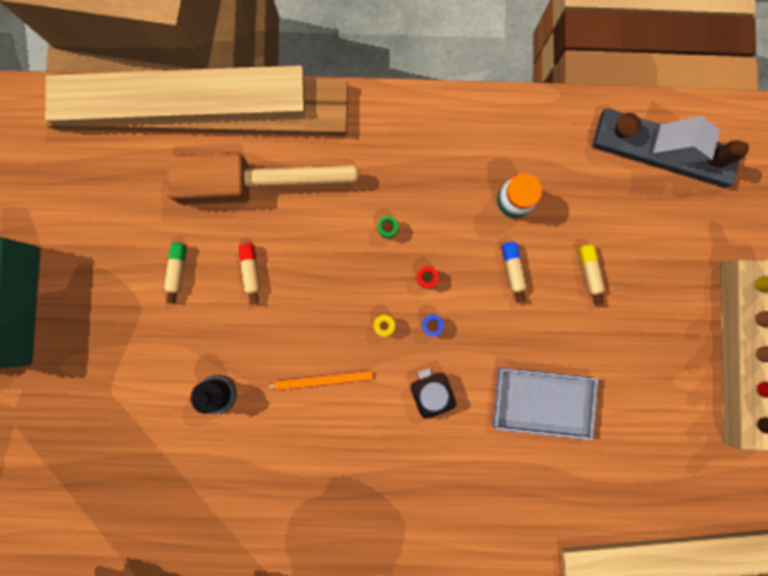

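View pics/s0.png

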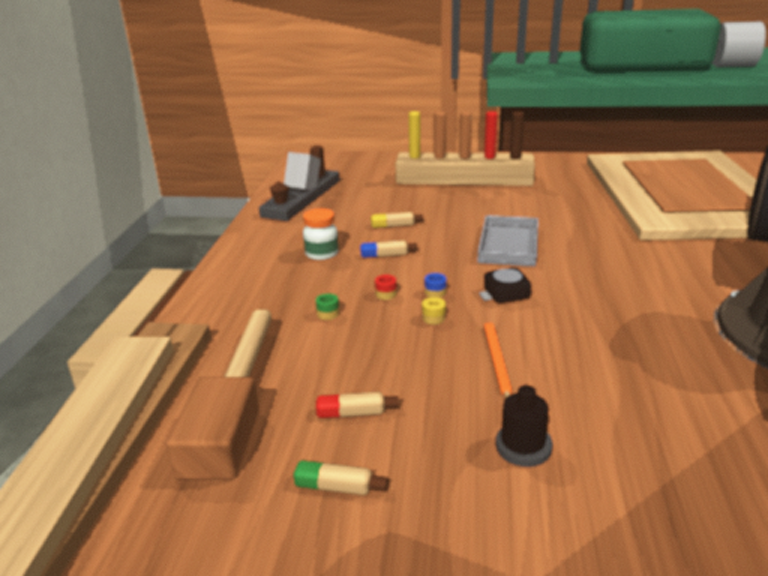

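The top view shows the ferrules red (427,277), yellow (384,325), blue (432,325) and green (388,227) in the 1.5x picture. The cap is at (212,395), and the handle spigots point toward the robot (down in the image). Next I'll measure positions.

```bash
cat > m.py <<'E'
from h import *
def pts(q,z,c,n=1,f='place_of',off=None):
    env.read_camera(c)
    out=[]
    for d in (env.place_of if f=='place_of' else env.trace)(q,c):
        if d['conf']<0.3: continue
        out.append((round(d['conf'],2),np.round(d['pixel'],1).tolist(),onz(c,d['pixel'],z)[:2].round(1).tolist()))
    return out
E
python3 - <<'E'
from m import *
L=[('ferrule_1',0),('gauge',0),('cap',12),('rework_tray',0)]+[(f'handle_{c}_spigot',11) for c in('red','yellow','blue','green')]+[(f'handle_{c}',0) for c in('red','yellow','blue','green')]
for c in('top','side'):
    for q,z in L: print(c,q,pts(q,z,c))
E
```

```text
top ferrule_1 [(0.63, [286.5, 217.9], [529.7, -79.1]), (0.6, [254.7, 218.4], [526.6, -0.2]), (0.57, [283.6, 184.4], [613.0, -70.3]), (0.48, [256.8, 148.9], [701.0, -1.2])]
top gauge [(0.71, [142.4, 262.8], [410.6, 273.9])]
top cap [(0.7, [145.6, 264.7], [407.7, 262.2])]
top rework_tray [(0.62, [360.9, 264.5], [419.1, -265.3])]
top handle_red_spigot [(0.81, [168.5, 199.7], [567.3, 212.9])]
top handle_yellow_spigot [(0.77, [396.4, 200.4], [579.2, -349.3])]
top handle_blue_spigot [(0.9, [346.5, 201.6], [573.2, -225.4])]
top handle_green_spigot [(0.83, [110.5, 201.8], [558.6, 355.7]), (0.49, [286.9, 216.3], [533.6, -79.1])]
top handle_red [(0.81, [164.2, 183.0], [609.3, 228.0])]
top handle_yellow [(0.94, [393.1, 184.3], [620.1, -345.3])]
top handle_blue [(0.91, [340.0, 178.9], [630.4, -211.4]), (0.6, [362.0, 265.9], [415.7, -268.0])]
top handle_green [(0.96, [119.7, 182.4], [608.1, 339.5])]
side ferrule_1 [(0.61, [290.3, 208.7], [527.4, -19.3]), (0.6, [216.9, 207.2], [696.7, -14.6]), (0.53, [257.7, 196.5], [608.4, -70.2])]
side gauge [(0.63, [349.1, 295.3], [409.9, 260.3])]
side cap [(0.76, [348.4, 291.5], [412.1, 264.5])]
side rework_tray [(0.66, [338.3, 160.3], [411.1, -283.9])]
side handle_red_spigot [(0.88, [267.1, 264.4], [557.7, 200.9]), (0.64, [226.7, 325.8], [605.3, 358.7])]
side handle_yellow_spigot [(0.57, [280.6, 143.9], [576.0, -364.0])]
side handle_blue_spigot [(0.72, [278.0, 164.5], [572.3, -225.7])]
side handle_green_spigot [(0.73, [256.2, 322.2], [560.0, 347.3]), (0.43, [347.5, 291.9], [413.5, 264.5])]
side handle_red [(0.78, [238.9, 275.2], [608.0, 222.5]), (0.33, [336.3, 194.6], [421.7, -91.5])]
side handle_yellow [(0.83, [264.3, 148.9], [622.8, -350.5])]
side handle_blue []
side handle_green [(0.65, [335.2, 164.0], [420.1, -260.0]), (0.6, [257.2, 321.9], [560.2, 335.6]), (0.58, [227.5, 323.4], [607.6, 342.7])]
```

```bash
cat >> m.py <<'E'
H={'red':(0,8),'yellow':(22,34),'blue':(105,130),'green':(50,85)}
def ring(c,color,roi=None,im=None,z=28):
    """ellipse fit / centroid of the coloured ring seen in camera c, among 'ferrule' traces"""
    if im is None: im=env.read_camera(c)
    hsv=cv2.cvtColor(im,cv2.COLOR_RGB2HSV); lo,hi=H[color]
    m=((hsv[...,0]>=lo)&(hsv[...,0]<=hi)&(hsv[...,1]>150)&(hsv[...,2]>60)).astype(np.uint8)
    if color=='red': m|=((hsv[...,0]>172)&(hsv[...,1]>150)&(hsv[...,2]>60)).astype(np.uint8)
    return m,im
def ferr_top(color,trs,im):
    """centroid of filled paint contour near each ferrule trace with matching colour; top cam"""
    m,_=ring('top',color,im=im)
    best=None
    for d in trs:
        k=cv2.dilate(d['pixels'].astype(np.uint8),np.ones((5,5)))
        n=(m&k).sum()
        if best is None or n>best[0]: best=(n,d,k)
    n,d,k=best
    cs=cv2.findContours(m&k,cv2.RETR_EXTERNAL,cv2.CHAIN_APPROX_NONE)[0]
    c=max(cs,key=cv2.contourArea)
    (u,v),r=cv2.minEnclosingCircle(c); M=cv2.moments(c)
    cen=(M['m10']/M['m00'],M['m01']/M['m00'])
    return n,d['conf'],cen,(u,v,r),d['pixel']
E
python3 - <<'E'
from m import *
im=env.read_camera('top')
trs=env.trace('ferrule_1','top')
print([(d['conf'],d['pixel'],d['pixels'].sum()) for d in trs])
big=cv2.resize(im[:,:,::-1],None,fx=4,fy=4,interpolation=cv2.INTER_CUBIC)
def circ(p,r,col):
    a=np.linspace(0,6.283,40)
    q=np.array([proj('top',(p[0]+r*np.cos(t),p[1]+r*np.sin(t),p[2])) for t in a])*4+1.5
    cv2.polylines(big,[q.astype(np.int32)],True,col,1)
for c in H:
    n,cf,cen,mc,px=ferr_top(c,trs,im); p=onz('top',cen,28); q=onz('top',mc[:2],28)
    print(c,n,round(cf,2),np.round(cen,1),p.round(1),q.round(1),np.round(mc[2],1))
    circ(p,17.25,(255,255,255));circ((p[0],p[1],0),17.25,(0,255,255))
for z,r in((12,25),(60,25),(82,10)): circ((410,264,z),r,(255,255,0))
circ((410,264,12),32,(0,0,255))
cv2.imwrite('pics/f.png',big[540:960,960:1240]); cv2.imwrite('pics/c.png',cv2.resize(big[960:1160,460:720],None,fx=2,fy=2))
E
```

```text
[(0.59, [292.8, 217.2], np.int64(135)), (0.48, [255.7, 217.8], np.int64(127)), (0.44, [112.8, 176.2], np.int64(392)), (0.43, [258.1, 149.3], np.int64(161))]Traceback (most recent call last):
  File "<stdin>", line 11, in <module>
  File "m.py", line 29, in ferr_top
    cen=(M['m10']/M['m00'],M['m01']/M['m00'])
         ~~~~~~~~^~~~~~~~~
ZeroDivisionError: float division by zero
```

```bash
cat >> m.py <<'E'
def ferr(color,xy,im=None,z=28,rad=20,cam='top'):
    """colour centre of the ring near xy (network estimate), at paint-top height z"""
    m,im=ring(cam,color,im=im)
    c=proj(cam,(xy[0],xy[1],z)); k=np.zeros(m.shape,np.uint8); cv2.circle(k,(int(c[0]),int(c[1])),rad,1,-1)
    cs=cv2.findContours(m&k,cv2.RETR_EXTERNAL,cv2.CHAIN_APPROX_NONE)[0]
    if not cs: return None
    c=max(cs,key=cv2.contourArea); M=cv2.moments(c)
    if M['m00']==0: return None
    cen=(M['m10']/M['m00'],M['m01']/M['m00']); mc=cv2.minEnclosingCircle(c)
    return onz(cam,cen,z),onz(cam,mc[0],z),mc[1],cv2.contourArea(c)
def circ(big,p,r,col,cam='top',s=4):
    a=np.linspace(0,6.283,40)
    q=np.array([proj(cam,(p[0]+r*np.cos(t),p[1]+r*np.sin(t),p[2])) for t in a])*s+(s-1)/2
    cv2.polylines(big,[q.astype(np.int32)],True,col,1)
E
python3 - <<'E'
from m import *
im=env.read_camera('top')
big=cv2.resize(im[:,:,::-1],None,fx=4,fy=4,interpolation=cv2.INTER_CUBIC)
for c,xy in dict(red=(613,-70),yellow=(527,0),blue=(530,-79),green=(701,-1)).items():
    r=ferr(c,xy,im); p=r[0]
    print(c,p.round(1),r[1].round(1),r[2:])
    circ(big,p,17.25,(255,255,255));circ(big,(p[0],p[1],0),17.25,(0,255,255))
for z,r in((12,25),(60,25),(82,10)): circ(big,(410,264,z),r,(255,255,0))
circ(big,(410,264,12),32,(0,0,255))
cv2.imwrite('pics/f.png',big[540:960,960:1240]); cv2.imwrite('pics/c.png',cv2.resize(big[960:1160,460:720],None,fx=2,fy=2))
E
```

```text
red [611. -71.  28.] [610.6 -70.8  28. ] (7.794192790985107, 166.0)
yellow [531.   -2.7  28. ] [531.2  -2.9  28. ] (6.881927013397217, 132.0)
blue [533.3 -80.6  28. ] [533.3 -81.1  28. ] (6.542683124542236, 113.5)
green [691.   -4.9  28. ] [691.2  -5.5  28. ] (6.749411106109619, 121.5)
```

View pics/f.png

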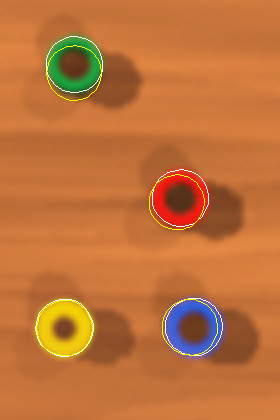

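View pics/c.png

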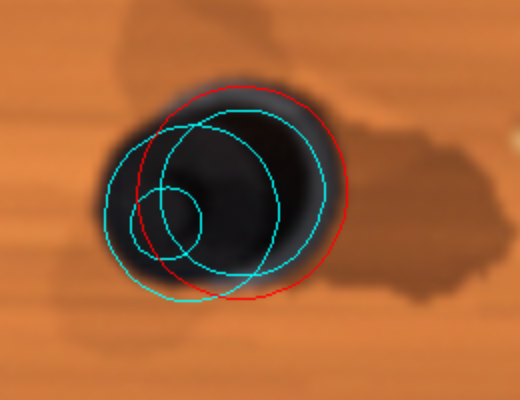

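The picture shows the ferrule fits line up within about 1 mm. The cap and foot need a shift of about 2 mm, giving a gauge near (412,265). Moving over the cap.

drive_tool(commands=[{"dx":24,"dy":-31,"yaw":4.56},{"dx":24,"dy":-31,"yaw":4.55},{"dx":24,"dy":-31,"yaw":4.55},{"dx":24,"dy":-31},{"dx":24,"dy":-31}], grip=1.0)

```text
invalid input
```

drive_tool(commands=[{"dx":24,"dy":-31},{"dx":24,"dy":-31},{"dx":24,"dy":-31},{"dx":24,"dy":-31},{"dx":24,"dy":-31}])

```text
invalid input
```

drive_tool(commands=[{"dx":24,"dy":-32,"dz":-20},{"dz":-30},{"dz":-30},{"dz":-10},{}])

```text
invalid input
```

drive_tool(commands=[{"dx":24,"dy":-31,"dz":0,"yaw":5},{"dx":24,"dy":-31,"dz":0,"yaw":5},{"dx":24,"dy":-31,"dz":0,"yaw":4},{"dx":24,"dy":-31,"dz":0,"yaw":0},{"dx":24,"dy":-31,"dz":0,"yaw":0}], grip=1.0)

```text
t: 3.07
eef_pos: [268.5, 450.8, 214.8]
tcp_rot: [3.141, 0.0, -3.135]
ft_force: [1.2, 0.4, 0.4]
opening: 1.001
```

drive_tool(commands=[{"dx":24,"dy":-31,"dz":0,"yaw":0},{"dx":24,"dy":-31,"dz":0,"yaw":0},{"dx":24,"dy":-31,"dz":0,"yaw":0},{"dx":24,"dy":-31,"dz":0,"yaw":0},{"dx":24,"dy":-31,"dz":0,"yaw":0}])

```text
t: 3.48
eef_pos: [388.7, 295.6, 214.9]
tcp_rot: [3.141, 0.0, -3.136]
ft_force: [0.2, 1.1, 0.4]
opening: 0.998
```

drive_tool(commands=[{"dx":23,"dy":-31,"dz":-20,"yaw":0},{"dx":0,"dy":0,"dz":-30,"yaw":0},{"dx":0,"dy":0,"dz":-30,"yaw":0},{"dx":0,"dy":0,"dz":-10,"yaw":0},{"dx":0,"dy":0,"dz":0,"yaw":0}])

```text
t: 3.9
eef_pos: [409.1, 266.8, 123.3]
tcp_rot: [-3.14, -0.004, -3.137]
ft_force: [0.6, -1.0, 0.9]
opening: 0.999
```

drive_tool(commands=[{"dx":0,"dy":0,"dz":-30,"yaw":0},{"dx":0,"dy":0,"dz":-30,"yaw":0},{"dx":0,"dy":0,"dz":-20,"yaw":0},{"dx":0,"dy":0,"dz":-10,"yaw":0},{"dx":0,"dy":0,"dz":0,"yaw":0}])

```text
t: 4.32
eef_pos: [409.6, 267.6, 34.7]
tcp_rot: [-3.141, -0.002, -3.136]
ft_force: [-0.0, 0.1, -0.5]
opening: 0.999
```

```bash
python3 - <<'E'
from m import *
snap('side','s1',(270,200,450,384),3);print(env.state()['eef_pos'],env.state()['ft_force'])
E
```

```text
[410.00161425 267.78214981  35.75503315] [ 0.20642512 -0.26126297  0.23137634]
```

View pics/s1.png

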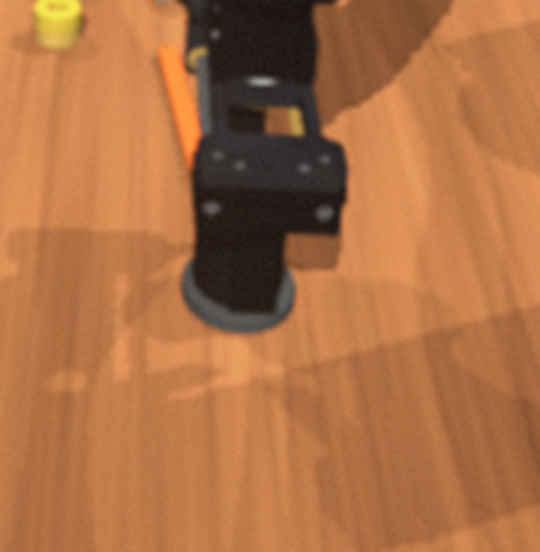

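The side view shows the fingers straddling the cap over the foot, with the gripper clear. Closing on it.

drive_tool(commands=[{"dx":0,"dy":0,"dz":0,"yaw":0},{"dx":0,"dy":0,"dz":0,"yaw":0},{"dx":0,"dy":0,"dz":0,"yaw":0},{"dx":0,"dy":0,"dz":0,"yaw":0},{"dx":0,"dy":0,"dz":0,"yaw":0}], grip=0.3)

```text
t: 4.78
eef_pos: [410.1, 267.7, 36.1]
tcp_rot: [3.141, 0.001, -3.136]
ft_force: [1.0, 0.2, 0.1]
opening: 0.708
```

drive_tool(commands=[{"dx":0,"dy":0,"dz":0,"yaw":0},{"dx":0,"dy":0,"dz":0,"yaw":0},{"dx":0,"dy":0,"dz":0,"yaw":0},{"dx":0,"dy":0,"dz":0,"yaw":0},{"dx":0,"dy":0,"dz":0,"yaw":0}])

```text
t: 5.2
eef_pos: [409.9, 267.6, 35.6]
tcp_rot: [3.141, 0.0, -3.136]
ft_force: [-0.4, -0.9, 3.1]
opening: 0.526
```

drive_tool(commands=[{"dx":0,"dy":0,"dz":10,"yaw":0},{"dx":0,"dy":0,"dz":20,"yaw":0},{"dx":0,"dy":0,"dz":30,"yaw":0},{"dx":0,"dy":20,"dz":0,"yaw":0},{"dx":2,"dy":20,"dz":0,"yaw":0}])

```text
t: 5.62
eef_pos: [412.3, 307.8, 97.7]
tcp_rot: [3.14, 0.002, -3.138]
ft_force: [0.3, 0.5, -1.2]
opening: 0.526
```

drive_tool(commands=[{"dx":3,"dy":25,"dz":0,"yaw":0},{"dx":5,"dy":20,"dz":0,"yaw":0},{"dx":0,"dy":15,"dz":0,"yaw":0},{"dx":0,"dy":0,"dz":-30,"yaw":0},{"dx":0,"dy":0,"dz":-20,"yaw":0}])

```text
t: 6.03
eef_pos: [419.5, 368.4, 45.0]
tcp_rot: [3.141, 0.001, -3.135]
ft_force: [-0.2, -0.9, -1.7]
opening: 0.524
```

drive_tool(commands=[{"dx":0,"dy":0,"dz":-10,"yaw":0},{"dx":0,"dy":0,"dz":-6,"yaw":0},{"dx":0,"dy":0,"dz":-3,"yaw":0},{"dx":0,"dy":0,"dz":0,"yaw":0},{"dx":0,"dy":0,"dz":0,"yaw":0}])

```text
t: 6.45
eef_pos: [420.2, 367.7, 27.3]
tcp_rot: [3.141, 0.001, -3.136]
ft_force: [0.7, 0.4, -0.7]
opening: 0.527
```

drive_tool(commands=[{"dx":0,"dy":0,"dz":-2,"yaw":0},{"dx":0,"dy":0,"dz":-1,"yaw":0},{"dx":0,"dy":0,"dz":-1,"yaw":0},{"dx":0,"dy":0,"dz":0,"yaw":0},{"dx":0,"dy":0,"dz":0,"yaw":0}])

```text
t: 6.87
eef_pos: [420.1, 367.7, 23.5]
tcp_rot: [3.141, 0.001, -3.136]
ft_force: [-0.8, -1.3, 9.8]
opening: 0.522
```

drive_tool(commands=[{"dx":0,"dy":0,"dz":0,"yaw":0},{"dx":0,"dy":0,"dz":0,"yaw":0},{"dx":0,"dy":0,"dz":0,"yaw":0},{"dx":0,"dy":0,"dz":0,"yaw":0},{"dx":0,"dy":0,"dz":0,"yaw":0}], grip=0.75)

```text
t: 7.28
eef_pos: [419.8, 367.5, 22.4]
tcp_rot: [3.142, -0.0, -3.136]
ft_force: [-0.3, 0.0, 0.2]
opening: 0.741
```

drive_tool(commands=[{"dx":0,"dy":0,"dz":20,"yaw":0},{"dx":0,"dy":0,"dz":30,"yaw":0},{"dx":0,"dy":0,"dz":30,"yaw":0},{"dx":10,"dy":-30,"dz":0,"yaw":0},{"dx":20,"dy":-30,"dz":0,"yaw":0}])

```text
t: 7.7
eef_pos: [449.1, 308.1, 104.1]
tcp_rot: [3.14, 0.002, -3.133]
ft_force: [0.9, 0.9, -1.0]
opening: 0.75
```

drive_tool(commands=[{"dx":15,"dy":-36,"dz":0,"yaw":0},{"dx":15,"dy":-36,"dz":0,"yaw":0},{"dx":15,"dy":-36,"dz":0,"yaw":0},{"dx":15,"dy":-36,"dz":0,"yaw":0},{"dx":15,"dy":-36,"dz":0,"yaw":0}])

```text
t: 8.12
eef_pos: [525.2, 125.7, 102.5]
tcp_rot: [3.141, -0.0, -3.136]
ft_force: [0.9, 1.3, -0.4]
opening: 0.751
```

drive_tool(commands=[{"dx":15,"dy":-36,"dz":0,"yaw":0},{"dx":15,"dy":-36,"dz":0,"yaw":0},{"dx":15,"dy":-36,"dz":0,"yaw":0},{"dx":15,"dy":-36,"dz":0,"yaw":0},{"dx":15,"dy":-36,"dz":0,"yaw":0}])

```text
t: 8.53
eef_pos: [600.2, -54.4, 102.4]
tcp_rot: [3.141, -0.0, -3.136]
ft_force: [-0.3, 1.2, 0.4]
opening: 0.752
```

```bash
python3 - <<'E'
from m import *
im=env.read_camera('top'); s=env.state(); print(s['t'],s['eef_pos'])
print(pts('gauge',0,'top'))
x0,y0,x1,y1=85,225,175,300
c=cv2.resize(im[y0:y1,x0:x1,::-1],None,fx=8,fy=8,interpolation=cv2.INTER_CUBIC); cv2.imwrite('pics/g.png',c)
im2=env.read_camera('side'); c=cv2.resize(im2[230:320,290:400,::-1],None,fx=7,fy=6,interpolation=cv2.INTER_CUBIC); cv2.imwrite('pics/gs.png',c)
print(pts('gauge',0,'side'))
E
```

```text
8.5833 [603.05891306 -60.08904896 102.53762298]
[(0.94, [145.0, 264.9], [405.6, 267.2])]
[(0.96, [348.1, 297.4], [411.9, 265.7]), (0.41, [264.6, 148.9], [622.0, -350.5])]
```

View pics/g.png

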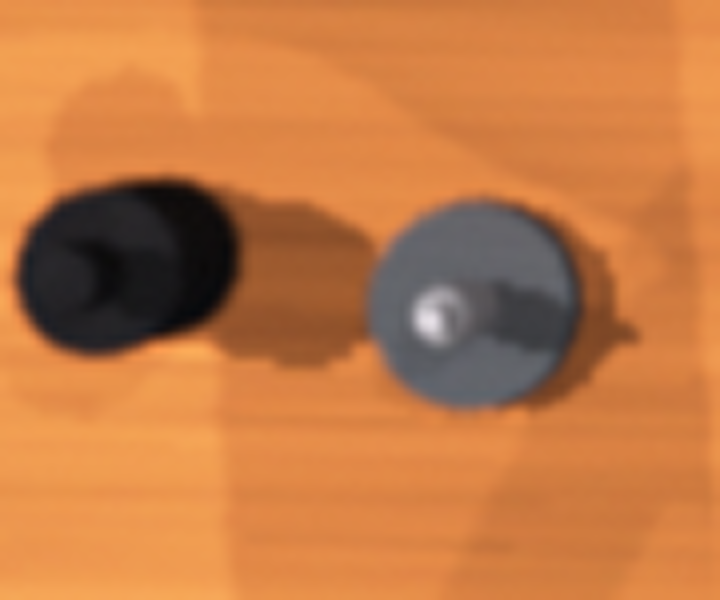

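View pics/gs.png

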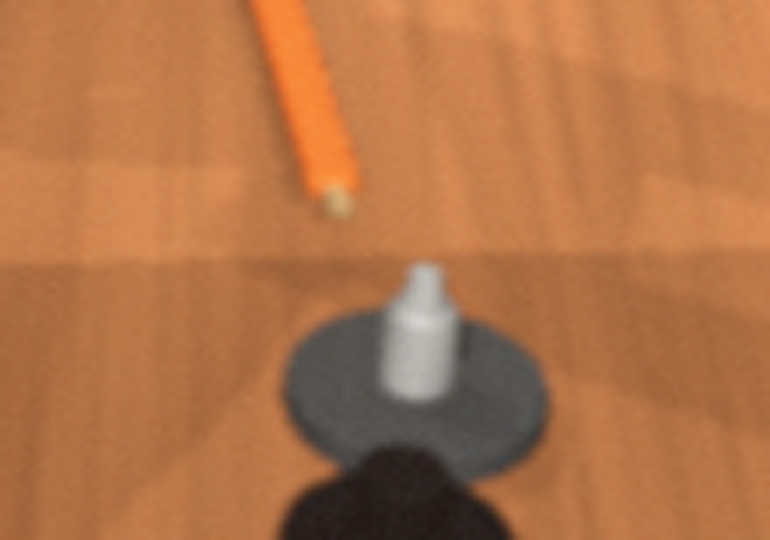

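The cap stands free at the left. The bare pin shows on the foot, with the disc near (144,263) in top pixels. Next I'll fit the disc.

```bash
cat > g.py <<'E'
from m import *
def foot(im,cam='top',xy=(411,266)):
    hsv=cv2.cvtColor(im,cv2.COLOR_RGB2HSV); m=(hsv[...,1]<90).astype(np.uint8)
    c=proj(cam,(xy[0],xy[1],12)); k=np.zeros(m.shape,np.uint8); cv2.circle(k,(int(c[0]),int(c[1])),22,1,-1)
    cs=cv2.findContours(m&k,cv2.RETR_EXTERNAL,cv2.CHAIN_APPROX_NONE)[0]
    c=cv2.convexHull(max(cs,key=cv2.contourArea)); e=cv2.fitEllipse(c); return onz(cam,e[0],12),e,onz(cam,e[0],10)
E
python3 - <<'E'
from g import *
im=env.read_camera('top'); p,e,_=foot(im); print(p.round(1),e)
big=cv2.resize(im[:,:,::-1],None,fx=8,fy=8,interpolation=cv2.INTER_CUBIC)
circ(big,p,32,(0,255,255),s=8);circ(big,(p[0],p[1],36),9,(0,255,0),s=8);circ(big,(p[0],p[1],50),3.5,(0,0,255),s=8)
im=env.read_camera('side'); b2=cv2.resize(im[:,:,::-1],None,fx=8,fy=8,interpolation=cv2.INTER_CUBIC)
for q in ((p[0],p[1]),):
  circ(b2,(*q,12),32,(0,255,255),'side',s=8);circ(b2,(*q,36),9,(0,255,0),'side',s=8);circ(b2,(*q,50),3.5,(0,0,255),'side',s=8)
a=big[1900:2300,960:1360]; b=b2[2140:2540,2590:2990]; cv2.imwrite('pics/g2.png',np.hstack([a,b]))
E
```

```text
[412.4 267.   12. ] ((143.7249298095703, 262.71783447265625), (25.33696937561035, 26.103103637695312), 62.31086730957031)
```

View pics/g2.png

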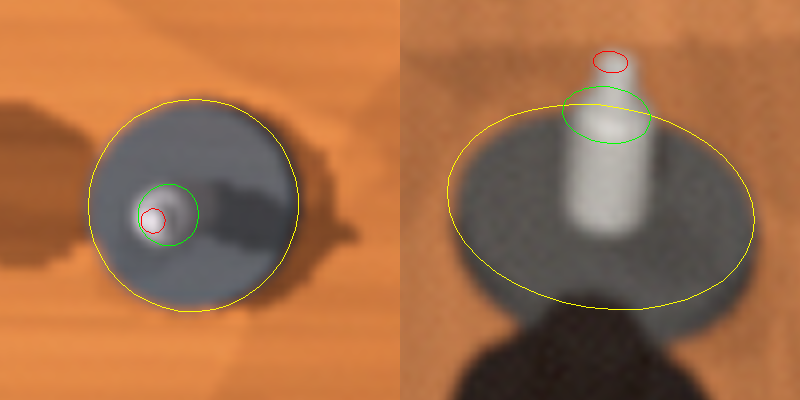

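```bash
python3 - <<'E'
from g import *
im=env.read_camera('top'); s=env.state(); print(s['t'],s['eef_pos'],s['tcp_rot'])
r=ferr('red',(611,-71),im);print(r)
E
```

```text
8.9833 [599.57807503 -51.18964817 102.62334223] [ 3.14143352e+00 -1.40196701e-04 -3.13441526e+00]
None
```

drive_tool(commands=[{"dx":11,"dy":-20,"dz":-20,"yaw":0},{"dx":0,"dy":0,"dz":-30,"yaw":0},{"dx":0,"dy":0,"dz":-30,"yaw":0},{"dx":0,"dy":0,"dz":-12,"yaw":0},{"dx":0,"dy":0,"dz":-3,"yaw":0}])

```text
t: 9.4
eef_pos: [609.7, -71.5, 5.4]
tcp_rot: [3.141, -0.004, -3.135]
ft_force: [0.2, -0.3, -0.2]
opening: 0.749
```

drive_tool(commands=[{"dx":0,"dy":0,"dz":0,"yaw":0},{"dx":0,"dy":0,"dz":0,"yaw":0},{"dx":0,"dy":0,"dz":0,"yaw":0},{"dx":0,"dy":0,"dz":0,"yaw":0},{"dx":0,"dy":0,"dz":0,"yaw":0}])

```text
t: 9.82
eef_pos: [611.3, -72.4, 8.6]
tcp_rot: [-3.141, 0.002, -3.136]
ft_force: [0.9, 0.3, 1.1]
opening: 0.751
```

```bash
python3 - <<'E'
from g import *
snap('side','s2',(180,140,340,250),4);print(env.state()['eef_pos'],env.state()['ft_force'])
E
```

```text
[611.16732117 -72.46975723   8.34412756] [ 0.64655807 -0.56207527  0.18868699]
```

View pics/s2.png

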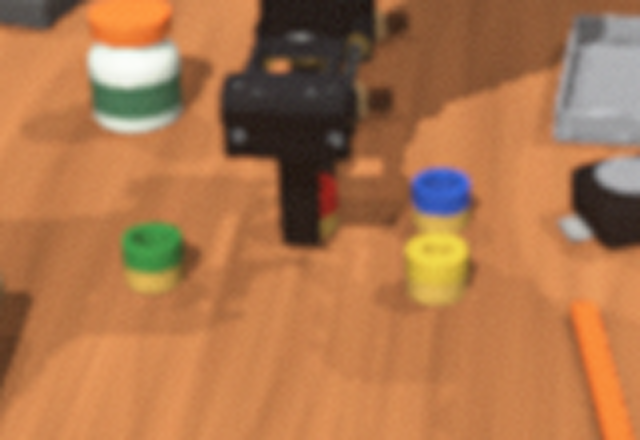

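drive_tool(commands=[{"dx":0,"dy":0,"dz":0,"yaw":0},{"dx":0,"dy":0,"dz":0,"yaw":0},{"dx":0,"dy":0,"dz":0,"yaw":0},{"dx":0,"dy":0,"dz":0,"yaw":0},{"dx":0,"dy":0,"dz":0,"yaw":0}], grip=0.2)

```text
t: 10.28
eef_pos: [610.8, -72.4, 7.4]
tcp_rot: [3.141, -0.0, -3.136]
ft_force: [-0.1, -0.4, -0.7]
opening: 0.454
```

drive_tool(commands=[{"dx":0,"dy":0,"dz":0,"yaw":0},{"dx":0,"dy":0,"dz":0,"yaw":0},{"dx":0,"dy":0,"dz":0,"yaw":0},{"dx":0,"dy":0,"dz":0,"yaw":0},{"dx":0,"dy":0,"dz":0,"yaw":0}])

```text
t: 10.7
eef_pos: [610.9, -72.4, 7.4]
tcp_rot: [3.141, -0.0, -3.136]
ft_force: [-0.2, 0.2, -0.6]
opening: 0.356
```

drive_tool(commands=[{"dx":0,"dy":0,"dz":0,"yaw":0},{"dx":0,"dy":0,"dz":0,"yaw":0},{"dx":0,"dy":0,"dz":0,"yaw":0},{"dx":0,"dy":0,"dz":0,"yaw":0},{"dx":0,"dy":0,"dz":0,"yaw":0}], grip=0.65)

```text
t: 11.12
eef_pos: [610.8, -72.4, 7.5]
tcp_rot: [3.141, 0.0, -3.136]
ft_force: [0.1, -0.1, 0.4]
opening: 0.626
```

```bash
python3 - <<'E'
from cell import env
s=env.state();print(s['joints'],s['eef_pos'],s['opening'])
E
```

```text
[-2.25395800e-01  7.37430197e-01  1.74675557e+00  1.49074583e-04
  6.57427959e-01 -1.80183747e+00] [610.84681771 -72.42669409   7.50660804] 0.6257696921768476
```

drive_tool(commands=[{"dx":0,"dy":0,"dz":0,"yaw":-7},{"dx":0,"dy":0,"dz":0,"yaw":-7},{"dx":0,"dy":0,"dz":0,"yaw":-7},{"dx":0,"dy":0,"dz":0,"yaw":-7},{"dx":0,"dy":0,"dz":0,"yaw":-7}])

```text
t: 11.53
eef_pos: [610.9, -72.4, 7.5]
tcp_rot: [3.141, 0.0, 2.53]
ft_force: [0.5, -0.4, -0.1]
opening: 0.649
```

drive_tool(commands=[{"dx":0,"dy":0,"dz":0,"yaw":-7},{"dx":0,"dy":0,"dz":0,"yaw":-7},{"dx":0,"dy":0,"dz":0,"yaw":-7},{"dx":0,"dy":0,"dz":0,"yaw":-7},{"dx":0,"dy":0,"dz":0,"yaw":-7}])

```text
t: 11.95
eef_pos: [610.9, -72.4, 7.5]
tcp_rot: [3.141, 0.0, 1.919]
ft_force: [0.3, -0.3, -0.6]
opening: 0.65
```

drive_tool(commands=[{"dx":0,"dy":0,"dz":0,"yaw":-7},{"dx":0,"dy":0,"dz":0,"yaw":-7},{"dx":0,"dy":0,"dz":0,"yaw":-6},{"dx":0,"dy":0,"dz":0,"yaw":0},{"dx":0,"dy":0,"dz":0,"yaw":0}])

```text
t: 12.37
eef_pos: [610.9, -72.4, 7.5]
tcp_rot: [3.141, 0.0, 1.58]
ft_force: [-0.4, -0.6, -0.2]
opening: 0.651
```

drive_tool(commands=[{"dx":0,"dy":0,"dz":0,"yaw":0},{"dx":0,"dy":0,"dz":0,"yaw":0},{"dx":0,"dy":0,"dz":0,"yaw":0},{"dx":0,"dy":0,"dz":0,"yaw":0},{"dx":0,"dy":0,"dz":0,"yaw":0}], grip=0.2)

```text
t: 12.78
eef_pos: [610.9, -72.4, 7.5]
tcp_rot: [3.141, 0.0, 1.577]
ft_force: [-0.5, -0.5, -0.6]
opening: 0.362
```

drive_tool(commands=[{"dx":0,"dy":0,"dz":0,"yaw":0},{"dx":0,"dy":0,"dz":0,"yaw":0},{"dx":0,"dy":0,"dz":0,"yaw":0},{"dx":0,"dy":0,"dz":0,"yaw":0},{"dx":0,"dy":0,"dz":0,"yaw":0}])

```text
t: 13.2
eef_pos: [610.9, -72.4, 7.5]
tcp_rot: [3.141, 0.0, 1.576]
ft_force: [0.1, 0.2, -0.1]
opening: 0.353
```

drive_tool(commands=[{"dx":0,"dy":0,"dz":10,"yaw":0},{"dx":0,"dy":0,"dz":30,"yaw":0},{"dx":0,"dy":0,"dz":35,"yaw":0},{"dx":-10,"dy":16,"dz":18,"yaw":0},{"dx":-19,"dy":32,"dz":0,"yaw":0}])

```text
t: 13.62
eef_pos: [584.8, -26.4, 105.0]
tcp_rot: [3.133, 0.002, 1.573]
ft_force: [0.8, 0.3, -1.8]
opening: 0.354
```

drive_tool(commands=[{"dx":-19,"dy":32,"dz":0,"yaw":0},{"dx":-19,"dy":32,"dz":0,"yaw":0},{"dx":-19,"dy":32,"dz":0,"yaw":0},{"dx":-19,"dy":32,"dz":0,"yaw":0},{"dx":-19,"dy":32,"dz":0,"yaw":0}])

```text
t: 14.03
eef_pos: [485.7, 136.8, 101.2]
tcp_rot: [3.141, -0.0, 1.576]
ft_force: [0.7, 0.9, -0.5]
opening: 0.358
```

drive_tool(commands=[{"dx":-19,"dy":32,"dz":0,"yaw":0},{"dx":-19,"dy":32,"dz":0,"yaw":0},{"dx":-19,"dy":32,"dz":0,"yaw":0},{"dx":-18,"dy":36,"dz":0,"yaw":0},{"dx":0,"dy":0,"dz":0,"yaw":0}])

```text
t: 14.45
eef_pos: [408.9, 272.0, 101.3]
tcp_rot: [3.141, -0.001, 1.581]
ft_force: [-0.1, -0.0, -1.4]
opening: 0.357
```

drive_tool(commands=[{"dx":0,"dy":0,"dz":0,"yaw":0},{"dx":0,"dy":0,"dz":0,"yaw":0},{"dx":0,"dy":0,"dz":0,"yaw":0},{"dx":0,"dy":0,"dz":0,"yaw":0},{"dx":0,"dy":0,"dz":0,"yaw":0}])

```text
t: 14.87
eef_pos: [412.4, 266.6, 100.5]
tcp_rot: [3.142, 0.0, 1.574]
ft_force: [-0.3, 0.3, -1.2]
opening: 0.354
```

drive_tool(commands=[{"dx":0,"dy":0,"dz":-18,"yaw":0},{"dx":0,"dy":0,"dz":-14,"yaw":0},{"dx":0,"dy":0,"dz":-6,"yaw":0},{"dx":0,"dy":0,"dz":0,"yaw":0},{"dx":0,"dy":0,"dz":0,"yaw":0}])

```text
t: 15.28
eef_pos: [412.1, 267.3, 62.6]
tcp_rot: [-3.141, 0.0, 1.576]
ft_force: [1.2, 0.9, -0.8]
opening: 0.357
```

```bash
python3 - <<'E'
from g import *
snap('side','s3',(300,200,400,320),5);print(env.state()['eef_pos'],env.state()['ft_force'])
im=env.read_camera('top')
for c,xy in dict(yellow=(531,-3),blue=(533,-80),green=(691,-5)).items():
    r=ferr(c,xy,im); print(c,r[0].round(1))
E
```

```text
[412.23713985 267.45465248  62.92326304] [ 0.17496673 -0.31941642 -0.79498379]
yellow [531.   -2.6  28. ]
blue [533.2 -80.6  28. ]
green [690.8  -5.2  28. ]
```

View pics/s3.png

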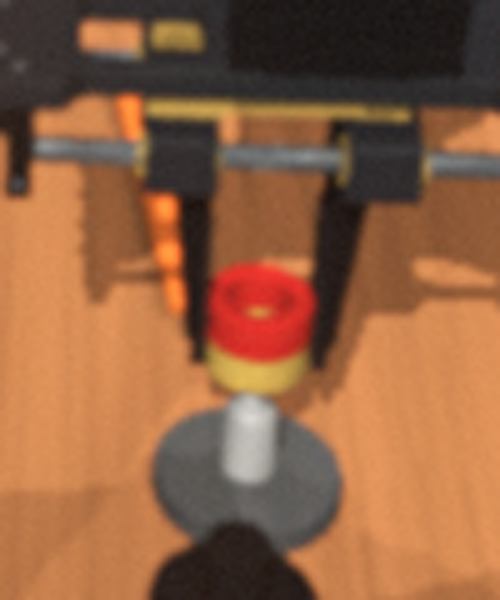

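```bash
python3 - <<'E'
from g import *
p=env.state()['eef_pos']
im=env.read_camera('side'); b=cv2.resize(im[:,:,::-1],None,fx=10,fy=10,interpolation=cv2.INTER_CUBIC)
for z in(p[2]-7.5,p[2]+20.5): circ(b,(p[0],p[1],z),17.25,(255,255,255),'side',10)
for z,r in((12,32),(50,3.5),(36,9)): circ(b,(412.4,267,z),r,(0,255,255),'side',10)
cv2.imwrite('pics/s4.png',b[2450:3050,3180:3780])
for dz in (12,30,50): print(dz,proj('side',(412,267,dz)),proj('side',(413,267,dz)),proj('side',(412,268,dz)))
E
```

```text
12 [348.51161467 292.50163318] [347.91220686 292.46701069] [348.54300095 292.90197546]
30 [349.15995585 284.23022536] [348.55392914 284.19658157] [349.19228064 284.62535012]
50 [349.90065388 274.83015714] [349.28707246 274.79766103] [349.93406775 275.2191579 ]
```

View pics/s4.png

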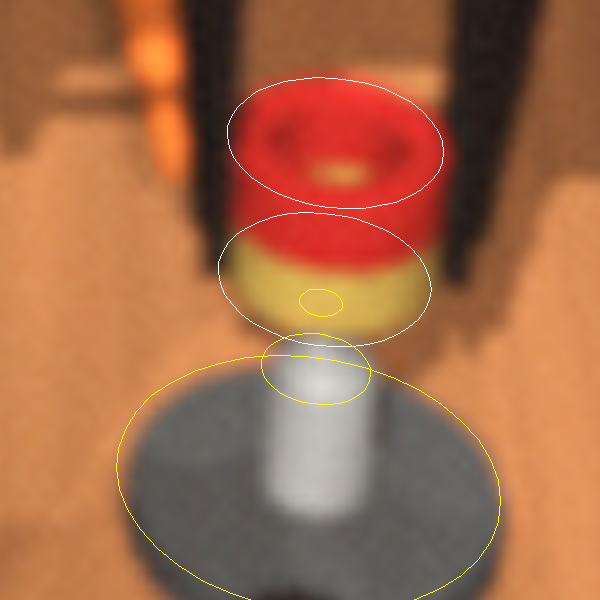

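drive_tool(commands=[{"dx":0,"dy":0,"dz":-6,"yaw":0},{"dx":0,"dy":0,"dz":-4,"yaw":0},{"dx":0,"dy":0,"dz":-3,"yaw":0},{"dx":0,"dy":0,"dz":0,"yaw":0},{"dx":0,"dy":0,"dz":0,"yaw":0}])

```text
t: 15.85
eef_pos: [411.7, 267.5, 49.2]
tcp_rot: [-3.141, 0.0, 1.576]
ft_force: [-0.2, 0.8, -1.7]
opening: 0.357
```

drive_tool(commands=[{"dx":0,"dy":0,"dz":-2,"yaw":0},{"dx":0,"dy":0,"dz":-1,"yaw":0},{"dx":0,"dy":0,"dz":0,"yaw":0},{"dx":0,"dy":0,"dz":0,"yaw":0},{"dx":0,"dy":0,"dz":0,"yaw":0}])

```text
t: 16.27
eef_pos: [411.9, 267.6, 46.6]
tcp_rot: [3.141, -0.0, 1.576]
ft_force: [0.7, -0.9, -0.6]
opening: 0.358
```

drive_tool(commands=[{"dx":0,"dy":0,"dz":-1,"yaw":0},{"dx":0,"dy":0,"dz":-1,"yaw":0},{"dx":0,"dy":0,"dz":-1,"yaw":0},{"dx":0,"dy":0,"dz":0,"yaw":0},{"dx":0,"dy":0,"dz":0,"yaw":0}])

```text
t: 16.68
eef_pos: [411.8, 267.5, 43.4]
tcp_rot: [-3.142, 0.0, 1.576]
ft_force: [-0.9, -0.3, -0.7]
opening: 0.357
```

drive_tool(commands=[{"dx":0,"dy":0,"dz":-1,"yaw":0},{"dx":0,"dy":0,"dz":-1,"yaw":0},{"dx":0,"dy":0,"dz":-1,"yaw":0},{"dx":0,"dy":0,"dz":0,"yaw":0},{"dx":0,"dy":0,"dz":0,"yaw":0}])

```text
t: 17.1
eef_pos: [411.8, 267.6, 40.4]
tcp_rot: [-3.142, 0.0, 1.576]
ft_force: [-1.0, -0.3, -1.8]
opening: 0.36
```

drive_tool(commands=[{"dx":0,"dy":0,"dz":-5,"yaw":0},{"dx":0,"dy":0,"dz":-5,"yaw":0},{"dx":0,"dy":0,"dz":-5,"yaw":0},{"dx":0,"dy":0,"dz":-3,"yaw":0},{"dx":0,"dy":0,"dz":0,"yaw":0}])

```text
t: 17.52
eef_pos: [411.5, 267.4, 21.6]
tcp_rot: [-3.14, 0.001, 1.576]
ft_force: [-0.5, -0.6, -1.8]
opening: 0.355
```

drive_tool(commands=[{"dx":0,"dy":0,"dz":-1,"yaw":0},{"dx":0,"dy":0,"dz":-1,"yaw":0},{"dx":0,"dy":0,"dz":-1,"yaw":0},{"dx":0,"dy":0,"dz":-1,"yaw":0},{"dx":0,"dy":0,"dz":0,"yaw":0}])

```text
t: 17.93
eef_pos: [411.9, 267.6, 19.4]
tcp_rot: [3.141, -0.0, 1.576]
ft_force: [-3.0, -1.2, 12.1]
opening: 0.358
```

Red went fully home: the underside is about 12 mm up with no force until it met the foot. Lifting it and checking the red handle.

drive_tool(commands=[{"dx":0,"dy":0,"dz":3,"yaw":0},{"dx":0,"dy":0,"dz":15,"yaw":0},{"dx":0,"dy":0,"dz":20,"yaw":0},{"dx":0,"dy":0,"dz":30,"yaw":7},{"dx":0,"dy":0,"dz":15,"yaw":7}])

```text
t: 18.35
eef_pos: [412.3, 267.8, 103.9]
tcp_rot: [3.14, -0.0, 1.826]
ft_force: [0.9, 0.2, -1.0]
opening: 0.356
```

```bash
cat > hd.py <<'E'
from m import *
def spig(c,pics=True):
    im=env.read_camera('top')
    a=[d for d in env.place_of(f'handle_{c}_spigot','top') if d['conf']>.5]
    b=[d for d in env.place_of(f'handle_{c}','top') if d['conf']>.5]
    S=onz('top',a[0]['pixel'],11) if a else None; O=onz('top',b[0]['pixel'],0) if b else None
    print(c,'spigot',S,'origin',O)
    return im,S,O
def handle_fit(c,im,near):
    """use dark spigot tip & painted butt: paint centroid"""
    m,_=ring('top',c,im=im)
    p=proj('top',(near[0],near[1],15)); k=np.zeros(m.shape,np.uint8); cv2.circle(k,(int(p[0]),int(p[1])),26,1,-1)
    cs=cv2.findContours(m&k,cv2.RETR_EXTERNAL,cv2.CHAIN_APPROX_NONE)[0]
    c=max(cs,key=cv2.contourArea); M=cv2.moments(c); return onz('top',(M['m10']/M['m00'],M['m01']/M['m00']),20)
def draw(im,name,o,u,win=55,s=10):
    big=cv2.resize(im[:,:,::-1],None,fx=s,fy=s,interpolation=cv2.INTER_CUBIC)
    u=np.array(u)/np.hypot(*u); n=np.array([-u[1],u[0]]); o=np.array(o[:2])
    def poly(pts,z,col):
        q=np.array([proj('top',(*(o+a*u+b*n),z)) for a,b in pts])*s+(s-1)/2
        cv2.polylines(big,[q.astype(np.int32)],True,col,1)
    poly([(-50,-12),(32,-12),(32,12),(-50,12)],11,(255,255,255))
    poly([(32,-7.5),(50,-7.5),(50,7.5),(32,7.5)],11,(0,255,255))
    e=o+73*u; circ(big,(*e,0),17.3,(255,255,0),s=s)
    c=proj('top',(*o,11))*s; x,y=int(c[0]),int(c[1]); w=300
    cv2.imwrite(f'pics/{name}.png',big[max(0,y-w):y+w,max(0,x-w):x+w])
E
python3 - <<'E'
from hd import *
im,S,O=spig('red'); 
u=(S-O)[:2]; print(np.hypot(*u), handle_fit('red',im,(640,235)))
draw(im,'hr',O,u)
E
```

```text
red spigot [563.92798806 209.06944184  11.        ] origin [608.35702139 224.69610798   0.        ]
47.09704551976657 [646.35231565 224.73120435  20.        ]
```

View pics/hr.png

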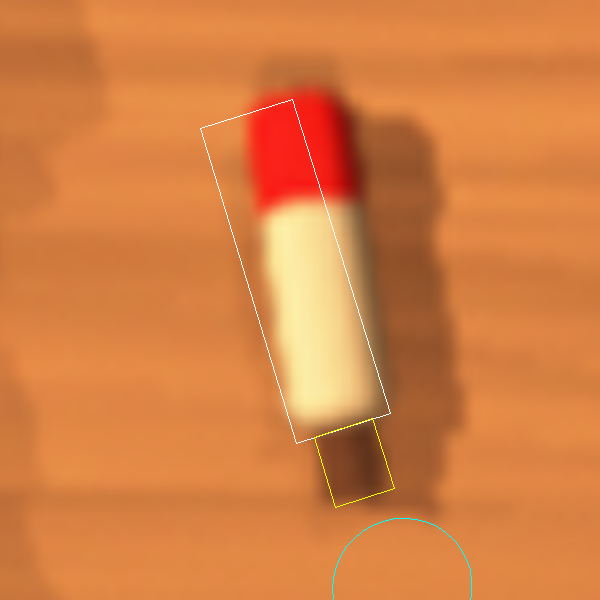

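The picture shows the spigot end is right at about (564,209), but the network's handle axis is skewed. The true axis is about (-0.99,-0.13). The target for red is (541,206).

drive_tool(commands=[{"dx":13,"dy":-6,"dz":0,"yaw":7},{"dx":13,"dy":-6,"dz":0,"yaw":7},{"dx":13,"dy":-6,"dz":0,"yaw":7},{"dx":13,"dy":-6,"dz":0,"yaw":7},{"dx":13,"dy":-6,"dz":0,"yaw":7}])

```text
t: 18.92
eef_pos: [476.9, 237.0, 100.0]
tcp_rot: [-3.14, -0.001, 2.434]
ft_force: [-0.2, 0.3, -0.8]
opening: 0.358
```

drive_tool(commands=[{"dx":13,"dy":-6,"dz":0,"yaw":7},{"dx":13,"dy":-6,"dz":0,"yaw":7},{"dx":13,"dy":-6,"dz":0,"yaw":7},{"dx":13,"dy":-6,"dz":0,"yaw":7},{"dx":13,"dy":-8,"dz":0,"yaw":7}])

```text
t: 19.33
eef_pos: [541.9, 205.2, 99.8]
tcp_rot: [-3.141, -0.002, 3.045]
ft_force: [0.9, -0.1, -1.1]
opening: 0.358
```

drive_tool(commands=[{"dx":0,"dy":0,"dz":-20,"yaw":5},{"dx":0,"dy":0,"dz":-20,"yaw":0},{"dx":0,"dy":0,"dz":-20,"yaw":0},{"dx":0,"dy":0,"dz":-10,"yaw":0},{"dx":0,"dy":0,"dz":0,"yaw":0}])

```text
t: 19.75
eef_pos: [540.4, 205.1, 28.4]
tcp_rot: [-3.14, -0.005, 3.127]
ft_force: [0.6, 0.4, -1.0]
opening: 0.356
```

```bash
python3 - <<'E'
from g import *
snap('side','s5',(220,220,340,310),5);print(env.state()['eef_pos'],env.state()['tcp_rot'])
E
```

```text
[541.07554873 205.37714459  29.97357029] [-3.14085511e+00 -3.04040383e-03  3.12787574e+00]
```

View pics/s5.png

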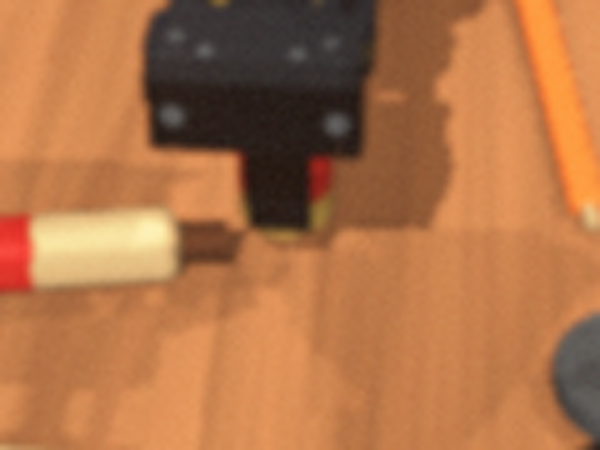

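The ferrule is 5 mm clear of the spigot tip, with a gap in the side view around column 245. Lowering it.

drive_tool(commands=[{"dx":0,"dy":0,"dz":-12,"yaw":0},{"dx":0,"dy":0,"dz":-6,"yaw":0},{"dx":0,"dy":0,"dz":-3,"yaw":0},{"dx":0,"dy":0,"dz":-1,"yaw":0},{"dx":0,"dy":0,"dz":0,"yaw":0}])

```text
t: 20.22
eef_pos: [541.9, 205.6, 9.5]
tcp_rot: [3.141, 0.0, 3.13]
ft_force: [0.3, -0.1, -1.2]
opening: 0.359
```

drive_tool(commands=[{"dx":0,"dy":0,"dz":-1,"yaw":0},{"dx":0,"dy":0,"dz":0,"yaw":0},{"dx":0,"dy":0,"dz":0,"yaw":0},{"dx":0,"dy":0,"dz":0,"yaw":0},{"dx":0,"dy":0,"dz":0,"yaw":0}])

```text
t: 20.63
eef_pos: [541.9, 205.6, 8.7]
tcp_rot: [3.141, 0.0, 3.13]
ft_force: [0.9, -0.3, -1.4]
opening: 0.354
```

drive_tool(commands=[{"dx":0,"dy":0,"dz":-1,"yaw":0},{"dx":0,"dy":0,"dz":0,"yaw":0},{"dx":0,"dy":0,"dz":-1,"yaw":0},{"dx":0,"dy":0,"dz":0,"yaw":0},{"dx":0,"dy":0,"dz":0,"yaw":0}])

```text
t: 21.05
eef_pos: [542.0, 205.6, 7.4]
tcp_rot: [3.141, 0.001, 3.13]
ft_force: [-3.9, -0.7, 10.3]
opening: 0.357
```

drive_tool(commands=[{"dx":0,"dy":0,"dz":0,"yaw":0},{"dx":0,"dy":0,"dz":0,"yaw":0},{"dx":0,"dy":0,"dz":0,"yaw":0},{"dx":0,"dy":0,"dz":0,"yaw":0},{"dx":0,"dy":0,"dz":0,"yaw":0}], grip=0.65)

```text
t: 21.47
eef_pos: [541.8, 205.6, 6.3]
tcp_rot: [3.142, -0.0, 3.13]
ft_force: [0.1, -0.1, 0.5]
opening: 0.626
```

drive_tool(commands=[{"dx":0,"dy":0,"dz":15,"yaw":0},{"dx":0,"dy":0,"dz":35,"yaw":0},{"dx":0,"dy":0,"dz":35,"yaw":0},{"dx":0,"dy":-35,"dz":10,"yaw":0},{"dx":0,"dy":-35,"dz":0,"yaw":0}])

```text
t: 21.88
eef_pos: [543.0, 136.1, 104.4]
tcp_rot: [3.141, 0.005, 3.133]
ft_force: [0.2, 0.3, 0.2]
opening: 0.648
```

```bash
python3 - <<'E'
from hd import *
print(env.state()['eef_pos'],env.state()['opening'])
im=env.read_camera('top')
for c,xy in dict(red=(541,206),yellow=(531,-3),blue=(533,-80),green=(691,-5)).items():
    r=ferr(c,xy,im); print(c,None if r is None else (r[0].round(1),r[1].round(1)))
cv2.imwrite('pics/t2.png',cv2.resize(im[:,:,::-1],None,fx=1.5,fy=1.5))
E
```

```text
[542.96639102 136.12814967 104.43629688] 0.6480548104987515
red None
yellow (array([531.6,  -2.8,  28. ]), array([531.6,  -2.5,  28. ]))
blue (array([538.3, -86.1,  28. ]), array([533.8, -80.6,  28. ]))
green (array([690.4,  -5. ,  28. ]), array([690. ,  -4.3,  28. ]))
```

View pics/t2.png

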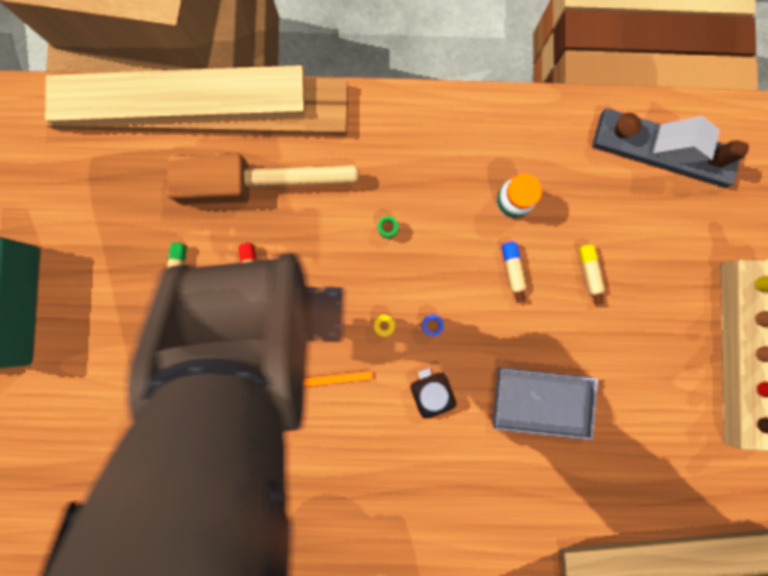

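drive_tool(commands=[{"dx":-3,"dy":-35,"dz":0,"yaw":0},{"dx":-3,"dy":-35,"dz":0,"yaw":0},{"dx":-3,"dy":-35,"dz":0,"yaw":0},{"dx":-2,"dy":-33,"dz":0,"yaw":0},{"dx":0,"dy":0,"dz":-20,"yaw":0}])

```text
t: 22.35
eef_pos: [532.2, -7.0, 83.7]
tcp_rot: [-3.141, 0.005, 3.126]
ft_force: [0.8, 0.4, 0.1]
opening: 0.652
```

drive_tool(commands=[{"dx":0,"dy":0,"dz":-20,"yaw":0},{"dx":0,"dy":0,"dz":-20,"yaw":0},{"dx":0,"dy":0,"dz":0,"yaw":0},{"dx":0,"dy":0,"dz":0,"yaw":0},{"dx":0,"dy":0,"dz":0,"yaw":0}])

```text
t: 22.77
eef_pos: [531.2, -2.3, 42.2]
tcp_rot: [3.142, 0.0, 3.13]
ft_force: [1.4, 0.0, -0.2]
opening: 0.651
```

drive_tool(commands=[{"dx":0,"dy":0,"dz":-20,"yaw":0},{"dx":0,"dy":0,"dz":-12,"yaw":0},{"dx":0,"dy":0,"dz":-3,"yaw":0},{"dx":0,"dy":0,"dz":0,"yaw":0},{"dx":0,"dy":0,"dz":0,"yaw":0}])

```text
t: 23.18
eef_pos: [531.3, -2.4, 7.5]
tcp_rot: [-3.142, 0.001, 3.13]
ft_force: [0.3, -0.6, 0.6]
opening: 0.647
```

drive_tool(commands=[{"dx":0,"dy":0,"dz":0,"yaw":0},{"dx":0,"dy":0,"dz":0,"yaw":0},{"dx":0,"dy":0,"dz":0,"yaw":0},{"dx":0,"dy":0,"dz":0,"yaw":0},{"dx":0,"dy":0,"dz":0,"yaw":0}], grip=0.2)

```text
t: 23.6
eef_pos: [531.0, -2.4, 6.7]
tcp_rot: [3.142, 0.0, 3.13]
ft_force: [-0.2, -0.2, 0.1]
opening: 0.358
```

drive_tool(commands=[{"dx":0,"dy":0,"dz":0,"yaw":0},{"dx":0,"dy":0,"dz":0,"yaw":0},{"dx":0,"dy":0,"dz":0,"yaw":0},{"dx":0,"dy":0,"dz":0,"yaw":0},{"dx":0,"dy":0,"dz":0,"yaw":0}])

```text
t: 24.02
eef_pos: [531.0, -2.4, 6.7]
tcp_rot: [3.142, 0.0, 3.13]
ft_force: [-0.3, 1.3, 7.1]
opening: 0.342
```

```bash
python3 - <<'E'
from hd import *
im=env.read_camera('top')
for c,xy in dict(red=(541,206),blue=(533,-80),green=(691,-5)).items():
    r=ferr(c,xy,im); print(c,None if r is None else (r[0].round(1),r[1].round(1)))
im2=env.read_camera('side')
a=cv2.resize(im[140:230,130:220,::-1],(400,400),interpolation=cv2.INTER_CUBIC);b=cv2.resize(im2[210:300,220:310,::-1],(400,400),interpolation=cv2.INTER_CUBIC)
cv2.imwrite('pics/r2.png',np.hstack([a,b]))
E
```

```text
red (array([542.6, 204.2,  28. ]), array([542.9, 204.4,  28. ]))
blue None
green (array([690.3,  -5.3,  28. ]), array([690.5,  -5.5,  28. ]))
```

View pics/r2.png

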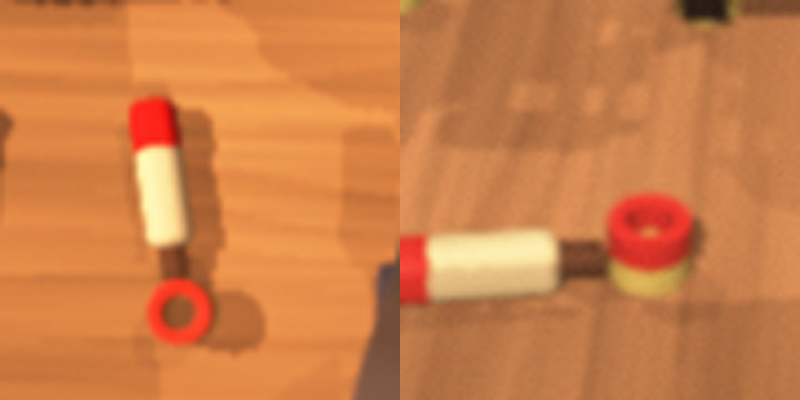

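Red stands upright at the spigot of its handle. Taking yellow to the pin.

drive_tool(commands=[{"dx":0,"dy":0,"dz":10,"yaw":0},{"dx":0,"dy":0,"dz":30,"yaw":0},{"dx":0,"dy":0,"dz":35,"yaw":0},{"dx":-8,"dy":18,"dz":18,"yaw":0},{"dx":-15,"dy":34,"dz":0,"yaw":0}])

```text
t: 24.53
eef_pos: [510.5, 48.1, 103.4]
tcp_rot: [-3.141, 0.007, 3.127]
ft_force: [0.2, -0.2, -1.1]
opening: 0.344
```

drive_tool(commands=[{"dx":-15,"dy":34,"dz":0,"yaw":0},{"dx":-15,"dy":34,"dz":0,"yaw":0},{"dx":-15,"dy":34,"dz":0,"yaw":0},{"dx":-15,"dy":34,"dz":0,"yaw":0},{"dx":-15,"dy":34,"dz":0,"yaw":0}])

```text
t: 24.95
eef_pos: [431.8, 220.9, 100.0]
tcp_rot: [3.141, 0.0, 3.129]
ft_force: [-0.1, 0.3, -1.3]
opening: 0.341
```

drive_tool(commands=[{"dx":-15,"dy":34,"dz":0,"yaw":0},{"dx":-6,"dy":14,"dz":0,"yaw":0},{"dx":0,"dy":0,"dz":0,"yaw":0},{"dx":0,"dy":0,"dz":0,"yaw":0},{"dx":0,"dy":0,"dz":0,"yaw":0}])

```text
t: 25.37
eef_pos: [412.1, 267.0, 99.7]
tcp_rot: [-3.142, 0.0, 3.13]
ft_force: [0.2, 0.3, -0.8]
opening: 0.341
```

drive_tool(commands=[{"dx":0,"dy":1,"dz":-20,"yaw":0},{"dx":0,"dy":0,"dz":-15,"yaw":0},{"dx":0,"dy":0,"dz":-8,"yaw":0},{"dx":0,"dy":0,"dz":-4,"yaw":0},{"dx":0,"dy":0,"dz":-3,"yaw":0}])

```text
t: 25.78
eef_pos: [412.2, 267.9, 49.2]
tcp_rot: [-3.141, -0.001, 3.128]
ft_force: [0.5, -0.4, -1.8]
opening: 0.345
```

drive_tool(commands=[{"dx":0,"dy":0,"dz":-2,"yaw":0},{"dx":0,"dy":0,"dz":-1,"yaw":0},{"dx":0,"dy":0,"dz":0,"yaw":0},{"dx":0,"dy":0,"dz":0,"yaw":0},{"dx":0,"dy":0,"dz":0,"yaw":0}])

```text
t: 26.2
eef_pos: [412.0, 268.7, 46.8]
tcp_rot: [3.141, 0.001, 3.13]
ft_force: [-1.0, 0.5, -1.4]
opening: 0.345
```

drive_tool(commands=[{"dx":0,"dy":0,"dz":-1,"yaw":0},{"dx":0,"dy":0,"dz":-1,"yaw":0},{"dx":0,"dy":0,"dz":-1,"yaw":0},{"dx":0,"dy":0,"dz":0,"yaw":0},{"dx":0,"dy":0,"dz":0,"yaw":0}])

```text
t: 26.62
eef_pos: [412.0, 268.6, 43.6]
tcp_rot: [3.141, 0.0, 3.13]
ft_force: [-0.4, -0.3, 2.6]
opening: 0.345
```

drive_tool(commands=[{"dx":0,"dy":0,"dz":-1,"yaw":0},{"dx":0,"dy":0,"dz":0,"yaw":0},{"dx":0,"dy":0,"dz":0,"yaw":0},{"dx":0,"dy":0,"dz":0,"yaw":0},{"dx":0,"dy":0,"dz":0,"yaw":0}])

```text
t: 27.03
eef_pos: [412.1, 268.6, 43.2]
tcp_rot: [3.141, 0.001, 3.13]
ft_force: [-1.1, -2.4, 13.4]
opening: 0.344
```

```bash
python3 - <<'E'
from hd import *
snap('side','s6',(300,200,400,320),5);print(env.state()['ft_force'],env.state()['moment'])
E
```

```text
[-0.90756446 -1.71425158 11.91029949] [-0.43113398  0.23182925  0.01995168]
```

View pics/s6.png

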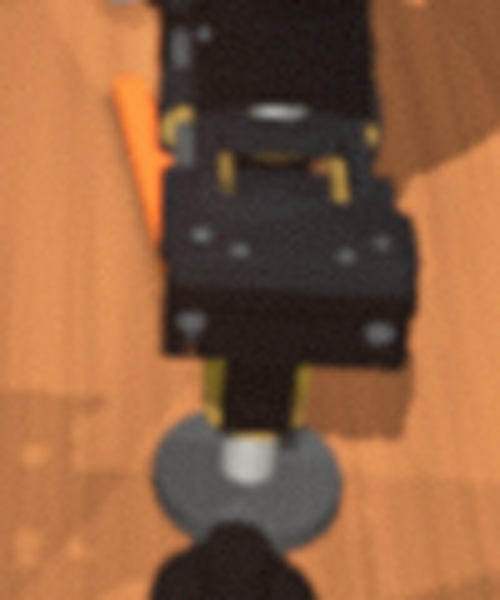

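The side view shows yellow held up on the cone with the pin's lower half bare. To rule out misalignment, I'll shift by 1 mm and retry.

drive_tool(commands=[{"dx":0,"dy":0,"dz":3,"yaw":0},{"dx":0,"dy":-1,"dz":0,"yaw":0},{"dx":0,"dy":0,"dz":0,"yaw":0},{"dx":0,"dy":0,"dz":-2,"yaw":0},{"dx":0,"dy":0,"dz":-1,"yaw":0}])

```text
t: 27.5
eef_pos: [412.3, 267.9, 43.0]
tcp_rot: [3.141, 0.001, 3.13]
ft_force: [-3.7, -0.5, 26.0]
opening: 0.343
```

drive_tool(commands=[{"dx":0,"dy":0,"dz":0,"yaw":0},{"dx":0,"dy":0,"dz":-0.5,"yaw":0},{"dx":0,"dy":0,"dz":0,"yaw":0},{"dx":0,"dy":0,"dz":0,"yaw":0},{"dx":0,"dy":0,"dz":0,"yaw":0}])

```text
t: 27.92
eef_pos: [412.3, 268.0, 43.0]
tcp_rot: [3.14, 0.002, 3.13]
ft_force: [-2.7, -1.0, 21.7]
opening: 0.342
```

Yellow is tight: over 20 N at 36 mm after re-aligning. It goes to the tray.

drive_tool(commands=[{"dx":0,"dy":0,"dz":5,"yaw":0},{"dx":0,"dy":0,"dz":20,"yaw":0},{"dx":0,"dy":0,"dz":35,"yaw":0},{"dx":3,"dy":-38,"dz":0,"yaw":0},{"dx":3,"dy":-38,"dz":0,"yaw":0}])

```text
t: 28.33
eef_pos: [418.3, 192.0, 103.1]
tcp_rot: [3.141, 0.003, 3.133]
ft_force: [0.2, -1.1, -2.1]
opening: 0.346
```

```bash
python3 - <<'E'
from hd import *
im=env.read_camera('top'); s=env.state(); print(s['eef_pos'],s['opening'])
d=env.trace('rework_tray','top')[0]; print(d['conf'],d['pixel'])
cs=cv2.findContours(d['pixels'].astype(np.uint8),cv2.RETR_EXTERNAL,cv2.CHAIN_APPROX_NONE)[0]
r=cv2.minAreaRect(max(cs,key=cv2.contourArea)); print(r)
b=cv2.boxPoints(r); P=[onz('top',q,18)[:2].round(1) for q in b]; print(P,np.mean(P,0))
for q,z in(('rework_tray',0),): print(pts(q,z,'top'))
c=im.copy()[:,:,::-1]; c=cv2.resize(c,None,fx=4,fy=4); cv2.polylines(c,[(b*4+1.5).astype(np.int32)],True,(0,255,255),1)
cv2.imwrite('pics/tr.png',c[900:1240,1240:1680])
E
```

```text
[417.68492148 186.31637953 102.27884342] 0.34238385853140885
0.72 [362.8, 270.5]
((363.3799743652344, 268.535888671875), (68.6432876586914, 42.87980651855469), 7.305759906768799)
[array([ 369.4, -177.4]), array([ 471.6, -189.4]), array([ 454.2, -355.7]), array([ 351.9, -342.6])] [ 411.775 -266.275]
[(0.63, [361.3, 265.7], [416.2, -266.3]), (0.5, [215.8, 250.2], [445.9, 93.9])]
```

View pics/tr.png

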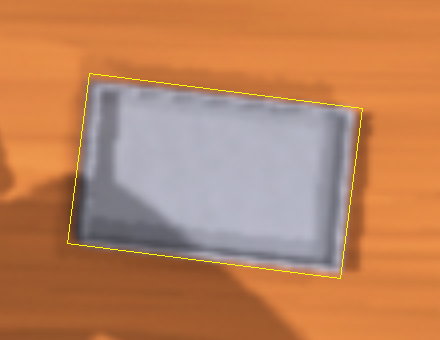

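drive_tool(commands=[{"dx":4,"dy":-36,"dz":0,"yaw":0},{"dx":4,"dy":-36,"dz":0,"yaw":0},{"dx":4,"dy":-36,"dz":0,"yaw":0},{"dx":0,"dy":-36,"dz":0,"yaw":0},{"dx":0,"dy":-36,"dz":0,"yaw":0}])

```text
t: 28.95
eef_pos: [430.0, 11.0, 101.7]
tcp_rot: [3.141, -0.0, 3.131]
ft_force: [1.3, 0.1, -0.4]
opening: 0.344
```

drive_tool(commands=[{"dx":0,"dy":-36,"dz":0,"yaw":0},{"dx":0,"dy":-36,"dz":0,"yaw":0},{"dx":-4,"dy":-36,"dz":0,"yaw":0},{"dx":-4,"dy":-36,"dz":0,"yaw":0},{"dx":-4,"dy":-36,"dz":0,"yaw":0}])

```text
t: 29.37
eef_pos: [418.0, -169.3, 101.7]
tcp_rot: [3.141, -0.0, 3.131]
ft_force: [0.9, 0.0, -0.2]
opening: 0.343
```

drive_tool(commands=[{"dx":0,"dy":-36,"dz":0,"yaw":0},{"dx":0,"dy":-30,"dz":0,"yaw":0},{"dx":0,"dy":0,"dz":-20,"yaw":0},{"dx":0,"dy":0,"dz":-20,"yaw":0},{"dx":0,"dy":0,"dz":0,"yaw":0}])

```text
t: 29.78
eef_pos: [417.3, -233.4, 59.2]
tcp_rot: [3.139, -0.004, 3.13]
ft_force: [-0.4, 0.8, -0.9]
opening: 0.349
```

```bash
python3 - <<'E'
from hd import *
snap('side','s7',(300,90,380,190),6);print(env.state()['eef_pos'],env.state()['joints'][5])
E
```

```text
[ 417.6448761  -233.40811077   60.57973069] -2.207660368619574
```

View pics/s7.png

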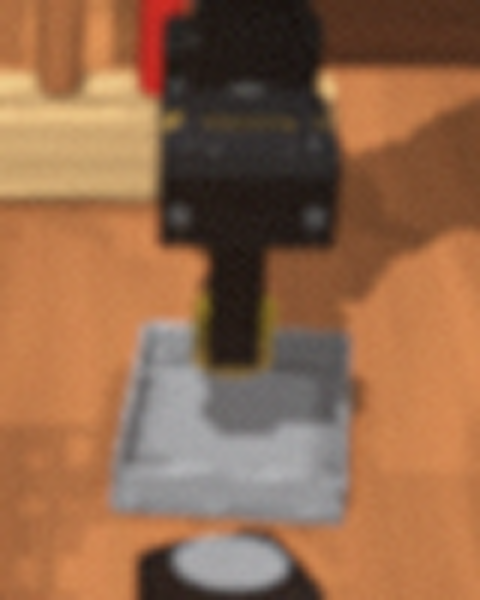

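Yellow is centred over the tray. Lowering.

drive_tool(commands=[{"dx":0,"dy":0,"dz":-20,"yaw":0},{"dx":0,"dy":0,"dz":-18,"yaw":0},{"dx":0,"dy":0,"dz":-6,"yaw":0},{"dx":0,"dy":0,"dz":-3,"yaw":0},{"dx":0,"dy":0,"dz":0,"yaw":0}])

```text
t: 30.25
eef_pos: [418.3, -234.1, 15.3]
tcp_rot: [3.141, -0.0, 3.131]
ft_force: [-0.3, -0.1, 0.1]
opening: 0.342
```

drive_tool(commands=[{"dx":0,"dy":0,"dz":-1,"yaw":0},{"dx":0,"dy":0,"dz":-1,"yaw":0},{"dx":0,"dy":0,"dz":0,"yaw":0},{"dx":0,"dy":0,"dz":0,"yaw":0},{"dx":0,"dy":0,"dz":0,"yaw":0}])

```text
t: 30.67
eef_pos: [417.9, -234.5, 13.3]
tcp_rot: [-3.141, 0.0, 3.13]
ft_force: [0.2, -0.2, -0.8]
opening: 0.343
```

drive_tool(commands=[{"dx":0,"dy":0,"dz":-1,"yaw":0},{"dx":0,"dy":0,"dz":-1,"yaw":0},{"dx":0,"dy":0,"dz":-1,"yaw":0},{"dx":0,"dy":0,"dz":0,"yaw":0},{"dx":0,"dy":0,"dz":0,"yaw":0}])

```text
t: 31.08
eef_pos: [417.9, -234.5, 10.6]
tcp_rot: [-3.141, 0.001, 3.13]
ft_force: [-1.9, 0.4, 12.8]
opening: 0.345
```

drive_tool(commands=[{"dx":0,"dy":0,"dz":0,"yaw":0},{"dx":0,"dy":0,"dz":0,"yaw":0},{"dx":0,"dy":0,"dz":0,"yaw":0},{"dx":0,"dy":0,"dz":0,"yaw":0},{"dx":0,"dy":0,"dz":0,"yaw":0}], grip=0.5)

```text
t: 31.5
eef_pos: [417.8, -234.4, 9.9]
tcp_rot: [3.141, -0.0, 3.13]
ft_force: [-0.1, 0.4, -0.1]
opening: 0.497
```

drive_tool(commands=[{"dx":0,"dy":0,"dz":15,"yaw":0},{"dx":0,"dy":0,"dz":35,"yaw":0},{"dx":0,"dy":0,"dz":35,"yaw":0},{"dx":0,"dy":0,"dz":10,"yaw":0},{"dx":20,"dy":20,"dz":0,"yaw":0}])

```text
t: 31.92
eef_pos: [437.5, -216.6, 107.8]
tcp_rot: [-3.139, 0.003, 3.127]
ft_force: [0.5, -0.4, -0.2]
opening: 0.497
```

drive_tool(commands=[{"dx":20,"dy":35,"dz":0,"yaw":0},{"dx":20,"dy":35,"dz":0,"yaw":0},{"dx":20,"dy":30,"dz":0,"yaw":0},{"dx":15,"dy":15,"dz":0,"yaw":0},{"dx":0,"dy":0,"dz":0,"yaw":0}], grip=0.65)

```text
t: 32.33
eef_pos: [514.9, -96.7, 105.0]
tcp_rot: [3.142, 0.001, 3.133]
ft_force: [-0.7, 0.2, -0.2]
opening: 0.649
```

```bash
python3 - <<'E'
from hd import *
print(env.state()['eef_pos'])
a=env.read_camera('side'); im=env.read_camera('top')
for c,xy,z in (('red',(541,206),28),('yellow',(418,-234),32),('blue',(533,-80),28),('green',(691,-5),28)):
    r=ferr(c,xy,im,z); r2=ferr(c,xy,a,z,cam='side'); print(c,None if r is None else r[0].round(1),None if r2 is None else r2[0].round(1))
cv2.imwrite('pics/t3.png',np.hstack([cv2.resize(im[100:300,200:420,::-1],None,fx=1.8,fy=1.8),cv2.resize(a[100:300,200:420,::-1],None,fx=1.8,fy=1.8)]))
E
```

```text
[514.94557665 -96.66763849 104.97157088]
red [542.5 204.5  28. ] [540.4 212.8  28. ]
yellow None [ 417.8 -217.    32. ]
blue None [531.7 -69.3  28. ]
green [690.5  -5.3  28. ] None
```

View pics/t3.png

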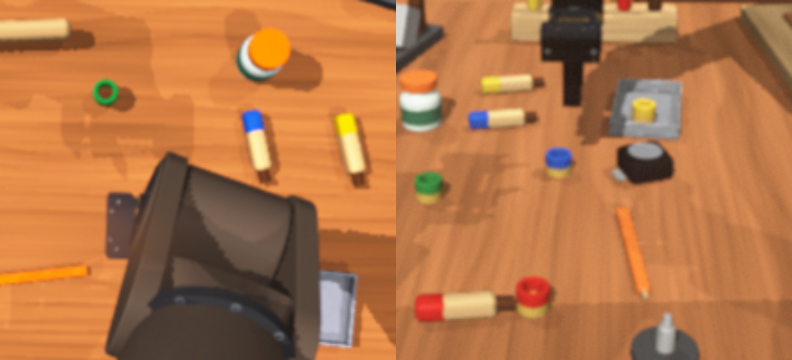

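Yellow is upright in the tray, and blue has not moved. Grasping blue.

drive_tool(commands=[{"dx":17,"dy":17,"dz":-20,"yaw":0},{"dx":0,"dy":0,"dz":-30,"yaw":0},{"dx":0,"dy":0,"dz":-15,"yaw":0},{"dx":0,"dy":0,"dz":0,"yaw":0},{"dx":0,"dy":0,"dz":0,"yaw":0}])

```text
t: 32.85
eef_pos: [529.1, -83.2, 39.7]
tcp_rot: [3.141, -0.002, 3.128]
ft_force: [0.2, 0.3, 0.4]
opening: 0.652
```

drive_tool(commands=[{"dx":0,"dy":0,"dz":-20,"yaw":0},{"dx":0,"dy":0,"dz":-10,"yaw":0},{"dx":0,"dy":0,"dz":-3,"yaw":0},{"dx":0,"dy":0,"dz":0,"yaw":0},{"dx":0,"dy":0,"dz":0,"yaw":0}])

```text
t: 33.27
eef_pos: [530.0, -82.7, 7.7]
tcp_rot: [-3.142, 0.0, 3.129]
ft_force: [-0.2, 0.6, 0.3]
opening: 0.651
```

drive_tool(commands=[{"dx":0,"dy":0,"dz":0,"yaw":0},{"dx":0,"dy":0,"dz":0,"yaw":0},{"dx":0,"dy":0,"dz":0,"yaw":0},{"dx":0,"dy":0,"dz":0,"yaw":0},{"dx":0,"dy":0,"dz":0,"yaw":0}], grip=0.2)

```text
t: 33.68
eef_pos: [529.9, -82.4, 7.2]
tcp_rot: [3.142, 0.0, 3.13]
ft_force: [0.1, 1.8, 1.6]
opening: 0.356
```

drive_tool(commands=[{"dx":0,"dy":0,"dz":0,"yaw":0},{"dx":0,"dy":0,"dz":0,"yaw":0},{"dx":0,"dy":0,"dz":0,"yaw":0},{"dx":0,"dy":0,"dz":0,"yaw":0},{"dx":0,"dy":0,"dz":0,"yaw":0}])

```text
t: 34.1
eef_pos: [529.9, -82.4, 7.2]
tcp_rot: [3.141, 0.0, 3.13]
ft_force: [-0.6, 2.3, 6.4]
opening: 0.339
```

drive_tool(commands=[{"dx":0,"dy":0,"dz":0,"yaw":0},{"dx":0,"dy":0,"dz":0,"yaw":0},{"dx":0,"dy":0,"dz":0,"yaw":0},{"dx":2.5,"dy":0,"dz":0,"yaw":0},{"dx":0,"dy":0,"dz":0,"yaw":0}], grip=0.45)

```text
t: 34.52
eef_pos: [532.8, -82.5, 6.9]
tcp_rot: [3.142, 0.0, 3.13]
ft_force: [-0.3, -0.9, 0.0]
opening: 0.448
```

drive_tool(commands=[{"dx":0,"dy":0,"dz":0,"yaw":0},{"dx":0,"dy":0,"dz":0,"yaw":0},{"dx":0,"dy":0,"dz":0,"yaw":0},{"dx":0,"dy":0,"dz":0,"yaw":0},{"dx":0,"dy":0,"dz":0,"yaw":0}], grip=0.2)

```text
t: 34.93
eef_pos: [532.3, -82.4, 6.9]
tcp_rot: [3.141, -0.0, 3.13]
ft_force: [0.4, 0.8, -1.2]
opening: 0.343
```

drive_tool(commands=[{"dx":0,"dy":0,"dz":0,"yaw":0},{"dx":0,"dy":0,"dz":0,"yaw":0},{"dx":0,"dy":0,"dz":10,"yaw":0},{"dx":0,"dy":0,"dz":35,"yaw":0},{"dx":0,"dy":0,"dz":35,"yaw":0}])

```text
t: 35.35
eef_pos: [531.5, -82.2, 87.5]
tcp_rot: [3.141, -0.003, 3.13]
ft_force: [1.2, -0.3, -1.5]
opening: 0.341
```

drive_tool(commands=[{"dx":-5,"dy":15,"dz":15,"yaw":0},{"dx":-12,"dy":35,"dz":0,"yaw":0},{"dx":-12,"dy":35,"dz":0,"yaw":0},{"dx":-12,"dy":35,"dz":0,"yaw":0},{"dx":-12,"dy":35,"dz":0,"yaw":0}])

```text
t: 35.77
eef_pos: [478.6, 73.8, 102.9]
tcp_rot: [3.141, 0.001, 3.129]
ft_force: [0.7, 0.7, -1.1]
opening: 0.339
```

drive_tool(commands=[{"dx":-12,"dy":35,"dz":0,"yaw":0},{"dx":-12,"dy":35,"dz":0,"yaw":0},{"dx":-12,"dy":35,"dz":0,"yaw":0},{"dx":-12,"dy":35,"dz":0,"yaw":0},{"dx":-12,"dy":35,"dz":0,"yaw":0}])

```text
t: 36.18
eef_pos: [418.5, 249.2, 102.8]
tcp_rot: [3.141, 0.001, 3.13]
ft_force: [0.6, 0.5, -0.6]
opening: 0.342
```

drive_tool(commands=[{"dx":-8,"dy":20,"dz":0,"yaw":0},{"dx":0,"dy":0,"dz":0,"yaw":0},{"dx":0,"dy":0,"dz":0,"yaw":0},{"dx":0,"dy":0,"dz":0,"yaw":0},{"dx":0,"dy":0,"dz":0,"yaw":0}])

```text
t: 36.6
eef_pos: [411.7, 266.8, 102.3]
tcp_rot: [3.141, 0.0, 3.129]
ft_force: [-0.4, 0.1, -0.7]
opening: 0.337
```

drive_tool(commands=[{"dx":0,"dy":1,"dz":-20,"yaw":0},{"dx":0,"dy":0,"dz":-20,"yaw":0},{"dx":0,"dy":0,"dz":-8,"yaw":0},{"dx":0,"dy":0,"dz":-4,"yaw":0},{"dx":0,"dy":0,"dz":-3,"yaw":0}])

```text
t: 37.02
eef_pos: [411.7, 268.1, 46.8]
tcp_rot: [-3.141, -0.001, 3.129]
ft_force: [-0.3, -0.0, -1.1]
opening: 0.339
```

drive_tool(commands=[{"dx":0,"dy":0,"dz":-1,"yaw":0},{"dx":0,"dy":0,"dz":-1,"yaw":0},{"dx":0,"dy":0,"dz":-1,"yaw":0},{"dx":0,"dy":0,"dz":0,"yaw":0},{"dx":0,"dy":0,"dz":0,"yaw":0}])

```text
t: 37.43
eef_pos: [411.5, 268.7, 44.3]
tcp_rot: [3.141, 0.001, 3.13]
ft_force: [0.1, 0.0, -0.9]
opening: 0.339
```

drive_tool(commands=[{"dx":0,"dy":0,"dz":-1,"yaw":0},{"dx":0,"dy":0,"dz":-1,"yaw":0},{"dx":0,"dy":0,"dz":0,"yaw":0},{"dx":0,"dy":0,"dz":0,"yaw":0},{"dx":0,"dy":0,"dz":0,"yaw":0}])

```text
t: 37.85
eef_pos: [411.3, 268.6, 42.0]
tcp_rot: [3.142, -0.0, 3.13]
ft_force: [-0.1, 0.9, -0.7]
opening: 0.341
```

drive_tool(commands=[{"dx":0,"dy":0,"dz":-1,"yaw":0},{"dx":0,"dy":0,"dz":-1,"yaw":0},{"dx":0,"dy":0,"dz":0,"yaw":0},{"dx":0,"dy":0,"dz":0,"yaw":0},{"dx":0,"dy":0,"dz":0,"yaw":0}])

```text
t: 38.27
eef_pos: [411.3, 268.6, 40.0]
tcp_rot: [3.142, -0.0, 3.13]
ft_force: [-0.3, 1.0, -1.4]
opening: 0.34
```

Blue passes the cone. Continuing down to the foot.

drive_tool(commands=[{"dx":0.5,"dy":-0.5,"dz":-5,"yaw":0},{"dx":0,"dy":0,"dz":-5,"yaw":0},{"dx":0,"dy":0,"dz":-4,"yaw":0},{"dx":0,"dy":0,"dz":-3,"yaw":0},{"dx":0,"dy":0,"dz":0,"yaw":0}])

```text
t: 38.68
eef_pos: [411.6, 267.9, 22.2]
tcp_rot: [-3.141, -0.001, 3.13]
ft_force: [0.5, 0.4, -1.4]
opening: 0.34
```

drive_tool(commands=[{"dx":0,"dy":0,"dz":-1,"yaw":0},{"dx":0,"dy":0,"dz":-1,"yaw":0},{"dx":0,"dy":0,"dz":-1,"yaw":0},{"dx":0,"dy":0,"dz":0,"yaw":0},{"dx":0,"dy":0,"dz":0,"yaw":0}])

```text
t: 39.1
eef_pos: [411.9, 268.1, 20.0]
tcp_rot: [3.141, 0.0, 3.13]
ft_force: [-0.3, 0.6, -1.2]
opening: 0.339
```

drive_tool(commands=[{"dx":0,"dy":0,"dz":-1,"yaw":0},{"dx":0,"dy":0,"dz":0,"yaw":0},{"dx":0,"dy":0,"dz":-1,"yaw":0},{"dx":0,"dy":0,"dz":0,"yaw":0},{"dx":0,"dy":0,"dz":0,"yaw":0}])

```text
t: 39.52
eef_pos: [411.9, 268.1, 18.8]
tcp_rot: [3.141, 0.001, 3.13]
ft_force: [-3.2, -1.0, 13.4]
opening: 0.341
```

Blue is home. Lifting it and measuring the blue handle.

drive_tool(commands=[{"dx":0,"dy":0,"dz":3,"yaw":0},{"dx":0,"dy":0,"dz":20,"yaw":0},{"dx":0,"dy":0,"dz":35,"yaw":0},{"dx":0,"dy":0,"dz":25,"yaw":0},{"dx":0,"dy":0,"dz":0,"yaw":0}])

```text
t: 39.93
eef_pos: [413.4, 268.9, 105.0]
tcp_rot: [3.139, 0.006, 3.13]
ft_force: [1.4, 0.2, 0.2]
opening: 0.342
```

```bash
cat >> hd.py <<'E'
def fit(c,near):
    im,S,O=spig(c); B=handle_fit(c,im,near); print('paint',B)
    if S is None: return im,None,None
    u=(S-B)[:2]; u/=np.hypot(*u); print('u',u,'target robot',(S[:2]+23*u+[-0.9,1.3]).round(1))
    draw(im,'h_'+c,S[:2]-50*u,u); return im,S,u
E
python3 - <<'E'
from hd import *
print(env.state()['eef_pos'])
fit('blue',(665,-210))
im=env.read_camera('top');r=ferr('green',(691,-5),im);print(r[0],r[1])
cv2.imwrite('pics/t4.png',cv2.resize(im[:,:,::-1],None,fx=1.5,fy=1.5))
E
```

```text
[413.40725675 268.89054895 105.001974  ]
blue spigot [ 576.92250109 -235.31554156   11.        ] origin [ 627.4240701  -214.72226866    0.        ]
paint [ 658.09810501 -206.12494584   20.        ]
u [-0.94100787 -0.33838467] target robot [ 554.4 -241.8]
[690.91160586  -4.88694501  28.        ] [691.1565459   -5.46578443  28.        ]
```

View pics/h_blue.png

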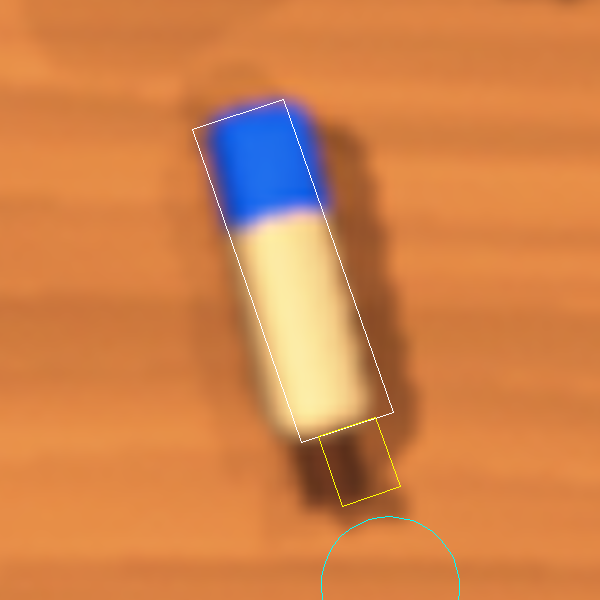

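View pics/t4.png

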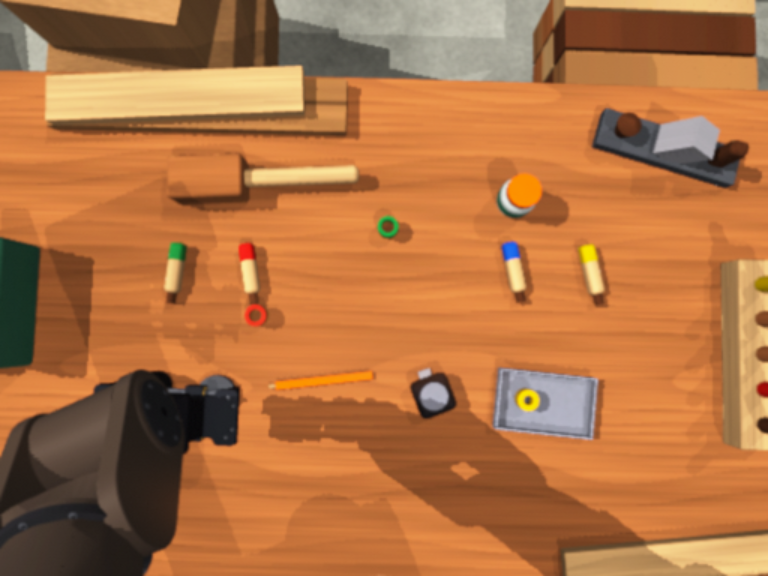

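The network's spigot point is about 8 mm off. The picture puts the tip at about (575,-227), close to the first measurement, so the target is (551,-230).

drive_tool(commands=[{"dx":10,"dy":-37,"dz":0,"yaw":0},{"dx":10,"dy":-37,"dz":0,"yaw":0},{"dx":10,"dy":-37,"dz":0,"yaw":0},{"dx":10,"dy":-37,"dz":0,"yaw":0},{"dx":10,"dy":-37,"dz":0,"yaw":0}])

```text
t: 40.55
eef_pos: [461.4, 81.4, 99.7]
tcp_rot: [-3.142, -0.002, 3.13]
ft_force: [0.8, 0.1, -1.5]
opening: 0.34
```

drive_tool(commands=[{"dx":10,"dy":-37,"dz":0,"yaw":0},{"dx":10,"dy":-37,"dz":0,"yaw":0},{"dx":10,"dy":-37,"dz":0,"yaw":0},{"dx":10,"dy":-37,"dz":0,"yaw":0},{"dx":10,"dy":-37,"dz":0,"yaw":0}])

```text
t: 40.97
eef_pos: [511.4, -103.8, 99.5]
tcp_rot: [3.141, -0.002, 3.129]
ft_force: [1.8, 1.8, -0.6]
opening: 0.34
```

drive_tool(commands=[{"dx":13,"dy":-37,"dz":0,"yaw":0},{"dx":13,"dy":-37,"dz":0,"yaw":0},{"dx":13,"dy":-37,"dz":0,"yaw":0},{"dx":0,"dy":-17,"dz":-20,"yaw":0},{"dx":0,"dy":0,"dz":-20,"yaw":0}])

```text
t: 41.38
eef_pos: [551.2, -233.8, 59.3]
tcp_rot: [-3.141, 0.001, 3.126]
ft_force: [0.5, 1.8, -1.2]
opening: 0.341
```

drive_tool(commands=[{"dx":0,"dy":0,"dz":-20,"yaw":0},{"dx":0,"dy":0,"dz":-15,"yaw":0},{"dx":0,"dy":0,"dz":0,"yaw":0},{"dx":0,"dy":0,"dz":0,"yaw":0},{"dx":0,"dy":0,"dz":0,"yaw":0}])

```text
t: 41.8
eef_pos: [550.9, -229.9, 26.0]
tcp_rot: [3.141, -0.0, 3.13]
ft_force: [0.3, -0.1, -0.3]
opening: 0.343
```

```bash
python3 - <<'E'
from g import *
snap('side','s8',(210,120,330,210),5);print(env.state()['eef_pos'],env.state()['tcp_rot'],env.state()['joints'][5])
E
```

```text
[ 551.16184406 -229.94936693   26.49962691] [-3.14141635e+00  5.66802460e-04  3.12987026e+00] -2.0650962331068294
```

View pics/s8.png

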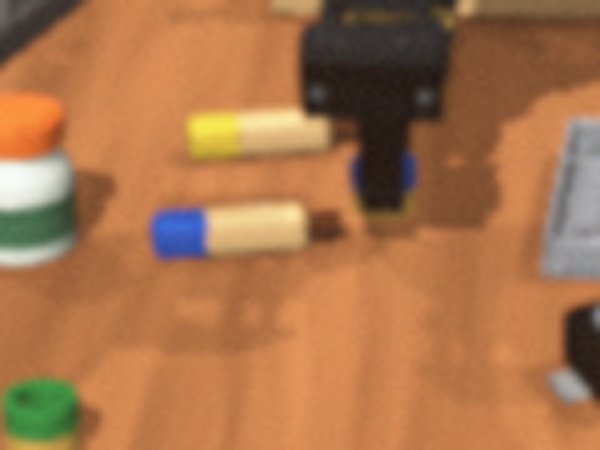

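drive_tool(commands=[{"dx":0,"dy":0,"dz":-12,"yaw":0},{"dx":0,"dy":0,"dz":-4,"yaw":0},{"dx":0,"dy":0,"dz":-2,"yaw":0},{"dx":0,"dy":0,"dz":0,"yaw":0},{"dx":0,"dy":0,"dz":0,"yaw":0}])

```text
t: 42.27
eef_pos: [550.9, -229.9, 7.9]
tcp_rot: [3.141, -0.0, 3.13]
ft_force: [0.7, -0.1, -1.4]
opening: 0.338
```

drive_tool(commands=[{"dx":0,"dy":0,"dz":-1,"yaw":0},{"dx":0,"dy":0,"dz":-1,"yaw":0},{"dx":0,"dy":0,"dz":0,"yaw":0},{"dx":0,"dy":0,"dz":0,"yaw":0},{"dx":0,"dy":0,"dz":0,"yaw":0}])

```text
t: 42.68
eef_pos: [551.1, -230.0, 6.9]
tcp_rot: [-3.141, 0.001, 3.13]
ft_force: [-2.0, 1.9, 7.6]
opening: 0.343
```

drive_tool(commands=[{"dx":0,"dy":0,"dz":0,"yaw":0},{"dx":0,"dy":0,"dz":0,"yaw":0},{"dx":0,"dy":0,"dz":0,"yaw":0},{"dx":0,"dy":0,"dz":0,"yaw":0},{"dx":0,"dy":0,"dz":0,"yaw":0}], grip=0.65)

```text
t: 43.1
eef_pos: [550.8, -229.9, 5.9]
tcp_rot: [3.141, -0.0, 3.13]
ft_force: [-0.6, -0.3, -0.2]
opening: 0.621
```

drive_tool(commands=[{"dx":0,"dy":0,"dz":15,"yaw":0},{"dx":0,"dy":0,"dz":35,"yaw":0},{"dx":0,"dy":0,"dz":35,"yaw":0},{"dx":10,"dy":17,"dz":10,"yaw":0},{"dx":19,"dy":31,"dz":0,"yaw":0}])

```text
t: 43.52
eef_pos: [580.5, -184.2, 104.4]
tcp_rot: [-3.139, 0.005, 3.126]
ft_force: [1.4, 0.2, -0.2]
opening: 0.648
```

drive_tool(commands=[{"dx":19,"dy":31,"dz":0,"yaw":0},{"dx":19,"dy":31,"dz":0,"yaw":0},{"dx":19,"dy":31,"dz":0,"yaw":0},{"dx":19,"dy":31,"dz":0,"yaw":0},{"dx":19,"dy":31,"dz":0,"yaw":0}])

```text
t: 43.93
eef_pos: [675.5, -25.2, 101.0]
tcp_rot: [3.141, -0.0, 3.13]
ft_force: [-0.2, 0.4, 0.2]
opening: 0.652
```

drive_tool(commands=[{"dx":15,"dy":23,"dz":0,"yaw":0},{"dx":0,"dy":0,"dz":0,"yaw":0},{"dx":0,"dy":0,"dz":0,"yaw":0},{"dx":0,"dy":0,"dz":0,"yaw":0},{"dx":0,"dy":0,"dz":0,"yaw":0}])

```text
t: 44.35
eef_pos: [689.4, -4.9, 100.9]
tcp_rot: [3.142, -0.001, 3.129]
ft_force: [-0.6, 1.3, -0.1]
opening: 0.656
```

```bash
python3 - <<'E'
from hd import *
print(env.state()['eef_pos'])
a=env.read_camera('side'); im=env.read_camera('top')
for c,xy,z in (('blue',(551,-230),28),('green',(691,-5),28)):
    r=ferr(c,xy,im,z,rad=12); r2=ferr(c,xy,a,z,cam='side'); print(c,None if r is None else r[0].round(1),None if r2 is None else r2[0].round(1))
cv2.imwrite('pics/t5.png',np.hstack([cv2.resize(im[100:300,200:420,::-1],None,fx=1.8,fy=1.8),cv2.resize(a[100:300,200:420,::-1],None,fx=1.8,fy=1.8)]))
E
```

```text
[689.35608533  -4.90477697 100.90719923]
blue [ 540.7 -253.7   28. ] [ 533.5 -254.1   28. ]
green None None
```

View pics/t5.png

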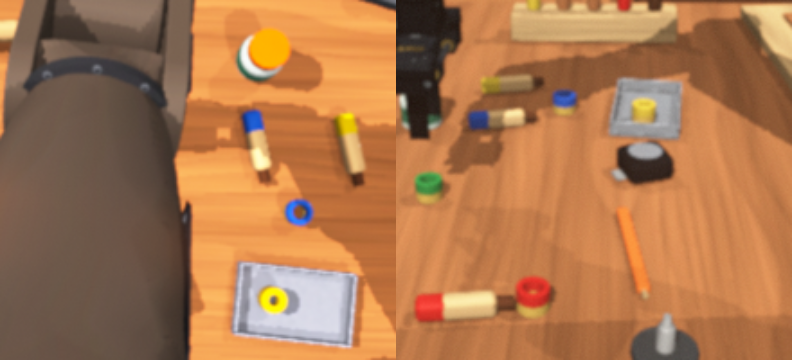

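The side view shows blue was knocked aside after placing. It's now near (541,-254), about 4 cm from the spigot, so I'll re-place it after green. Green is still in place and gets grasped now.

drive_tool(commands=[{"dx":0.5,"dy":1,"dz":-20,"yaw":0},{"dx":0,"dy":0,"dz":-30,"yaw":0},{"dx":0,"dy":0,"dz":-25,"yaw":0},{"dx":0,"dy":0,"dz":-13,"yaw":0},{"dx":0,"dy":0,"dz":-5,"yaw":0}])

```text
t: 44.87
eef_pos: [689.3, -3.6, 5.9]
tcp_rot: [3.141, -0.003, 3.129]
ft_force: [0.4, -0.4, 0.2]
opening: 0.652
```

drive_tool(commands=[{"dx":0,"dy":0,"dz":0,"yaw":0},{"dx":0,"dy":0,"dz":0,"yaw":0},{"dx":0,"dy":0,"dz":0,"yaw":0},{"dx":0,"dy":0,"dz":0,"yaw":0},{"dx":0,"dy":0,"dz":0,"yaw":0}], grip=0.2)

```text
t: 45.28
eef_pos: [690.9, -3.0, 9.2]
tcp_rot: [-3.141, 0.002, 3.13]
ft_force: [-0.2, 0.4, 5.7]
opening: 0.357
```

drive_tool(commands=[{"dx":0,"dy":0,"dz":0,"yaw":0},{"dx":0,"dy":0,"dz":0,"yaw":0},{"dx":0,"dy":0,"dz":0,"yaw":0},{"dx":0,"dy":0,"dz":0,"yaw":0},{"dx":0,"dy":0,"dz":0,"yaw":0}])

```text
t: 45.7
eef_pos: [690.9, -3.0, 9.2]
tcp_rot: [-3.141, 0.002, 3.13]
ft_force: [-1.5, -1.0, 6.6]
opening: 0.355
```

drive_tool(commands=[{"dx":0,"dy":0,"dz":10,"yaw":0},{"dx":0,"dy":0,"dz":35,"yaw":0},{"dx":0,"dy":0,"dz":35,"yaw":0},{"dx":-15,"dy":15,"dz":15,"yaw":0},{"dx":-26,"dy":26,"dz":0,"yaw":0}])

```text
t: 46.12
eef_pos: [652.3, 36.6, 107.6]
tcp_rot: [-3.141, 0.008, 3.127]
ft_force: [0.9, 0.5, -1.4]
opening: 0.351
```

drive_tool(commands=[{"dx":-26,"dy":26,"dz":0,"yaw":0},{"dx":-26,"dy":26,"dz":0,"yaw":0},{"dx":-26,"dy":26,"dz":0,"yaw":0},{"dx":-26,"dy":26,"dz":0,"yaw":0},{"dx":-26,"dy":26,"dz":0,"yaw":0}])

```text
t: 46.53
eef_pos: [517.9, 169.1, 103.7]
tcp_rot: [3.141, 0.001, 3.129]
ft_force: [1.2, 0.0, -2.0]
opening: 0.353
```

drive_tool(commands=[{"dx":-26,"dy":26,"dz":0,"yaw":0},{"dx":-26,"dy":26,"dz":0,"yaw":0},{"dx":-26,"dy":22,"dz":0,"yaw":0},{"dx":-29,"dy":25,"dz":0,"yaw":0},{"dx":0,"dy":0,"dz":0,"yaw":0}])

```text
t: 46.95
eef_pos: [407.8, 269.7, 103.6]
tcp_rot: [-3.142, -0.002, 3.133]
ft_force: [0.1, 1.0, -0.8]
opening: 0.35
```

drive_tool(commands=[{"dx":0,"dy":0,"dz":-15,"yaw":0},{"dx":0,"dy":0,"dz":-10,"yaw":0},{"dx":0,"dy":0,"dz":0,"yaw":0},{"dx":0,"dy":0,"dz":0,"yaw":0},{"dx":0,"dy":0,"dz":0,"yaw":0}])

```text
t: 47.37
eef_pos: [412.8, 266.8, 78.3]
tcp_rot: [3.141, -0.0, 3.129]
ft_force: [0.9, -0.3, -1.2]
opening: 0.355
```

drive_tool(commands=[{"dx":0,"dy":1,"dz":-14,"yaw":0},{"dx":0,"dy":0,"dz":-7,"yaw":0},{"dx":0,"dy":0,"dz":-4,"yaw":0},{"dx":0,"dy":0,"dz":-3,"yaw":0},{"dx":0,"dy":0,"dz":-2,"yaw":0}])

```text
t: 47.78
eef_pos: [412.4, 268.0, 47.9]
tcp_rot: [-3.142, -0.0, 3.13]
ft_force: [-0.7, 0.2, -1.2]
opening: 0.353
```

drive_tool(commands=[{"dx":0,"dy":0,"dz":-1,"yaw":0},{"dx":0,"dy":0,"dz":-1,"yaw":0},{"dx":0,"dy":0,"dz":0,"yaw":0},{"dx":0,"dy":0,"dz":0,"yaw":0},{"dx":0,"dy":0,"dz":0,"yaw":0}])

```text
t: 48.2
eef_pos: [412.4, 268.1, 46.2]
tcp_rot: [3.141, 0.0, 3.13]
ft_force: [0.1, -1.6, -1.6]
opening: 0.354
```

drive_tool(commands=[{"dx":0,"dy":0,"dz":-1,"yaw":0},{"dx":0,"dy":0,"dz":-1,"yaw":0},{"dx":0,"dy":0,"dz":0,"yaw":0},{"dx":0,"dy":0,"dz":0,"yaw":0},{"dx":0,"dy":0,"dz":0,"yaw":0}])

```text
t: 48.62
eef_pos: [412.3, 268.1, 44.0]
tcp_rot: [3.142, -0.0, 3.13]
ft_force: [0.2, -0.1, -1.0]
opening: 0.355
```

drive_tool(commands=[{"dx":0,"dy":0,"dz":-1,"yaw":0},{"dx":0,"dy":0,"dz":-1,"yaw":0},{"dx":0,"dy":0,"dz":0,"yaw":0},{"dx":0,"dy":0,"dz":0,"yaw":0},{"dx":0,"dy":0,"dz":0,"yaw":0}])

```text
t: 49.03
eef_pos: [412.3, 268.0, 41.9]
tcp_rot: [-3.142, -0.0, 3.13]
ft_force: [-0.2, -0.5, -2.2]
opening: 0.353
```

Underside at 32.7 mm, so green passes. Continuing home (TCP ≈ 21.2).

drive_tool(commands=[{"dx":0,"dy":0,"dz":-5,"yaw":0},{"dx":0,"dy":0,"dz":-5,"yaw":0},{"dx":0,"dy":0,"dz":-4,"yaw":0},{"dx":0,"dy":0,"dz":-3,"yaw":0},{"dx":0,"dy":0,"dz":0,"yaw":0}])

```text
t: 49.45
eef_pos: [412.2, 268.0, 24.2]
tcp_rot: [-3.141, -0.001, 3.13]
ft_force: [-1.2, 0.3, -2.4]
opening: 0.353
```

drive_tool(commands=[{"dx":0,"dy":0,"dz":-1,"yaw":0},{"dx":0,"dy":0,"dz":-1,"yaw":0},{"dx":0,"dy":0,"dz":-1,"yaw":0},{"dx":0,"dy":0,"dz":0,"yaw":0},{"dx":0,"dy":0,"dz":0,"yaw":0}])

```text
t: 49.87
eef_pos: [412.3, 268.0, 22.0]
tcp_rot: [3.142, -0.0, 3.13]
ft_force: [-1.5, 0.5, -1.7]
opening: 0.356
```

drive_tool(commands=[{"dx":0,"dy":0,"dz":-1,"yaw":0},{"dx":0,"dy":0,"dz":0,"yaw":0},{"dx":0,"dy":0,"dz":0,"yaw":0},{"dx":0,"dy":0,"dz":0,"yaw":0},{"dx":0,"dy":0,"dz":0,"yaw":0}])

```text
t: 50.28
eef_pos: [412.3, 268.1, 21.1]
tcp_rot: [3.141, -0.0, 3.13]
ft_force: [-4.2, 0.8, 5.2]
opening: 0.355
```

drive_tool(commands=[{"dx":0,"dy":0,"dz":-0.5,"yaw":0},{"dx":0,"dy":0,"dz":0,"yaw":0},{"dx":0,"dy":0,"dz":0,"yaw":0},{"dx":0,"dy":0,"dz":0,"yaw":0},{"dx":0,"dy":0,"dz":0,"yaw":0}])

```text
t: 50.7
eef_pos: [412.3, 268.1, 21.1]
tcp_rot: [3.141, 0.0, 3.13]
ft_force: [-5.4, -0.1, 13.0]
opening: 0.352
```

drive_tool(commands=[{"dx":0,"dy":0,"dz":3,"yaw":0},{"dx":0,"dy":0,"dz":20,"yaw":0},{"dx":0,"dy":0,"dz":35,"yaw":0},{"dx":0,"dy":0,"dz":25,"yaw":0},{"dx":0,"dy":0,"dz":0,"yaw":0}])

```text
t: 51.12
eef_pos: [414.4, 268.9, 107.5]
tcp_rot: [3.138, 0.007, 3.13]
ft_force: [0.2, 0.2, -0.4]
opening: 0.36
```

```bash
python3 - <<'E'
from hd import *
print(env.state()['eef_pos'])
fit('green',(645,345))
im,S,O=spig('blue'); draw(im,'h_b2',(621,-211),(-.98,-.2))
for c,xy,z in (('blue',(541,-254),28),('red',(542,205),28),('yellow',(418,-234),32)):
    r=ferr(c,xy,im,z,rad=14); print(c,None if r is None else r[0].round(1))
cv2.imwrite('pics/hh.png',np.hstack([cv2.resize(cv2.imread('pics/h_green.png'),(400,400)),cv2.resize(cv2.imread('pics/h_b2.png'),(400,400))]))
E
```

```text
[414.3586046  268.9295419  107.47927887]
green spigot [556.51173292 350.93504973  11.        ] origin [611.31866043 341.70346245   0.        ]
paint [643.80496865 338.32089834  20.        ]
u [-0.98972013  0.14301772] target robot [532.8 355.5]
blue spigot [ 577.30306222 -230.60822789   11.        ] origin [ 624.40943029 -214.9983985     0.        ]
blue [ 535.1 -267.6   28. ]
red [542.7 204.2  28. ]
yellow [ 418.2 -233.1   32. ]
```

View pics/hh.png

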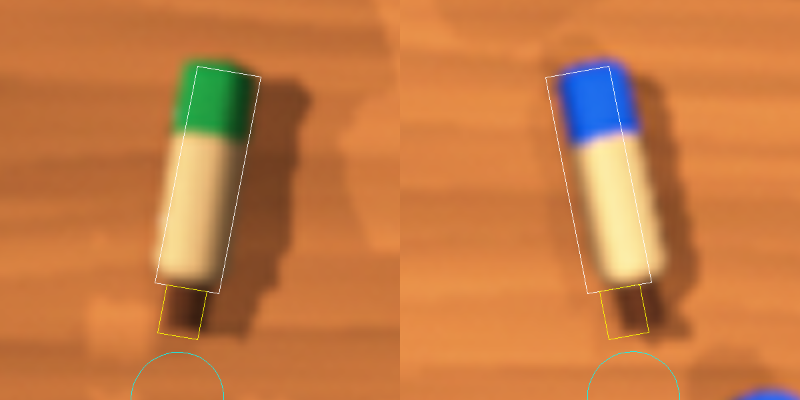

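Corrected from the picture:
- **Green:** spigot tip about (558.5,347.6), target (535,351).
- **Blue:** spigot tip about (572.5,-225.5), re-place target (549,-228). The blue ferrule now sits at about (535,-268).

drive_tool(commands=[{"dx":24,"dy":17,"dz":0,"yaw":0},{"dx":24,"dy":17,"dz":0,"yaw":0},{"dx":25,"dy":17,"dz":0,"yaw":0},{"dx":25,"dy":17,"dz":0,"yaw":0},{"dx":25,"dy":15,"dz":0,"yaw":0}])

```text
t: 51.83
eef_pos: [536.2, 351.9, 102.1]
tcp_rot: [-3.141, -0.002, 3.13]
ft_force: [-0.1, 0.1, -1.3]
opening: 0.354
```

drive_tool(commands=[{"dx":0,"dy":0,"dz":-20,"yaw":0},{"dx":0,"dy":0,"dz":-25,"yaw":0},{"dx":0,"dy":0,"dz":-20,"yaw":0},{"dx":0,"dy":0,"dz":-10,"yaw":0},{"dx":0,"dy":0,"dz":0,"yaw":0}])

```text
t: 52.25
eef_pos: [534.1, 350.3, 25.3]
tcp_rot: [-3.139, -0.005, 3.13]
ft_force: [-0.1, 0.5, -1.4]
opening: 0.359
```

```bash
python3 - <<'E'
from g import *
snap('side','s9',(200,260,320,350),5);print(env.state()['eef_pos'],env.state()['tcp_rot'],env.state()['joints'][5])
E
```

```text
[534.8466284  350.75561946  27.11069204] [-3.14038159e+00 -2.43913205e-03  3.12961962e+00] -1.0817125678981825
```

View pics/s9.png

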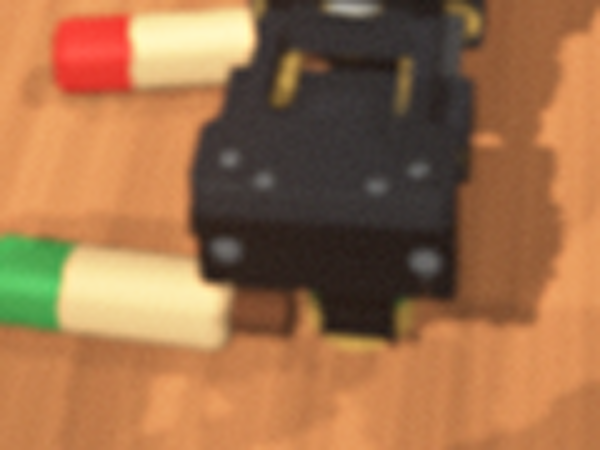

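drive_tool(commands=[{"dx":0,"dy":0,"dz":-10,"yaw":0},{"dx":0,"dy":0,"dz":-5,"yaw":0},{"dx":0,"dy":0,"dz":-2,"yaw":0},{"dx":0,"dy":0,"dz":0,"yaw":0},{"dx":0,"dy":0,"dz":0,"yaw":0}])

```text
t: 52.72
eef_pos: [535.5, 351.2, 11.9]
tcp_rot: [3.141, 0.0, 3.13]
ft_force: [0.4, -1.4, -0.2]
opening: 0.352
```

drive_tool(commands=[{"dx":0,"dy":0,"dz":-1,"yaw":0},{"dx":0,"dy":0,"dz":-1,"yaw":0},{"dx":0,"dy":0,"dz":0,"yaw":0},{"dx":0,"dy":0,"dz":0,"yaw":0},{"dx":0,"dy":0,"dz":0,"yaw":0}])

```text
t: 53.13
eef_pos: [535.4, 351.1, 9.6]
tcp_rot: [3.141, 0.0, 3.13]
ft_force: [-0.6, -0.4, -1.1]
opening: 0.357
```

drive_tool(commands=[{"dx":0,"dy":0,"dz":-1,"yaw":0},{"dx":0,"dy":0,"dz":0,"yaw":0},{"dx":0,"dy":0,"dz":0,"yaw":0},{"dx":0,"dy":0,"dz":0,"yaw":0},{"dx":0,"dy":0,"dz":0,"yaw":0}])

```text
t: 53.55
eef_pos: [535.5, 351.2, 9.2]
tcp_rot: [3.141, 0.001, 3.13]
ft_force: [-2.1, -0.4, 5.6]
opening: 0.355
```

drive_tool(commands=[{"dx":0,"dy":0,"dz":0,"yaw":0},{"dx":0,"dy":0,"dz":0,"yaw":0},{"dx":0,"dy":0,"dz":0,"yaw":0},{"dx":0,"dy":0,"dz":0,"yaw":0},{"dx":0,"dy":0,"dz":0,"yaw":0}], grip=0.65)

```text
t: 53.97
eef_pos: [535.4, 351.1, 8.4]
tcp_rot: [3.142, -0.0, 3.13]
ft_force: [-0.4, -0.5, 0.4]
opening: 0.627
```

drive_tool(commands=[{"dx":0,"dy":0,"dz":15,"yaw":0},{"dx":0,"dy":0,"dz":35,"yaw":0},{"dx":0,"dy":0,"dz":35,"yaw":0},{"dx":0,"dy":-15,"dz":10,"yaw":0},{"dx":0,"dy":-37,"dz":0,"yaw":0}])

```text
t: 54.38
eef_pos: [536.5, 301.6, 106.6]
tcp_rot: [3.138, 0.006, 3.133]
ft_force: [0.5, 0.1, -1.7]
opening: 0.651
```

drive_tool(commands=[{"dx":0,"dy":-37,"dz":0,"yaw":0},{"dx":0,"dy":-37,"dz":0,"yaw":0},{"dx":0,"dy":-37,"dz":0,"yaw":0},{"dx":0,"dy":-37,"dz":0,"yaw":0},{"dx":0,"dy":-37,"dz":0,"yaw":0}])

```text
t: 54.8
eef_pos: [534.8, 112.1, 103.3]
tcp_rot: [3.142, -0.0, 3.13]
ft_force: [1.1, -0.5, 0.6]
opening: 0.649
```

drive_tool(commands=[{"dx":0,"dy":-37,"dz":0,"yaw":0},{"dx":0,"dy":-37,"dz":0,"yaw":0},{"dx":0,"dy":-37,"dz":0,"yaw":0},{"dx":0,"dy":-37,"dz":0,"yaw":0},{"dx":0,"dy":-37,"dz":0,"yaw":0}])

```text
t: 55.22
eef_pos: [534.8, -72.9, 103.3]
tcp_rot: [3.141, -0.0, 3.13]
ft_force: [-0.2, 0.6, 1.2]
opening: 0.655
```

```bash
python3 - <<'E'
from hd import *
print(env.state()['eef_pos'])
a=env.read_camera('side'); im=env.read_camera('top')
for c,xy,z in (('blue',(535,-267),28),('red',(542,205),28),('green',(535,351),28)):
    r=ferr(c,xy,im,z,rad=14); r2=ferr(c,xy,a,z,cam='side'); print(c,None if r is None else r[0].round(1),None if r2 is None else r2[0].round(1))
cv2.imwrite('pics/t6.png',np.hstack([cv2.resize(im[100:300,80:440,::-1],(400,300)),cv2.resize(a[100:350,180:420,::-1],(400,300))]))
E
```

```text
[534.76427691 -72.93551844 103.33958768]
blue [ 535.3 -272.8   28. ] [ 525.5 -256.4   28. ]
red [542.5 204.2  28. ] [540.5 212.7  28. ]
green [536.8 348.   28. ] None
```

View pics/t6.png

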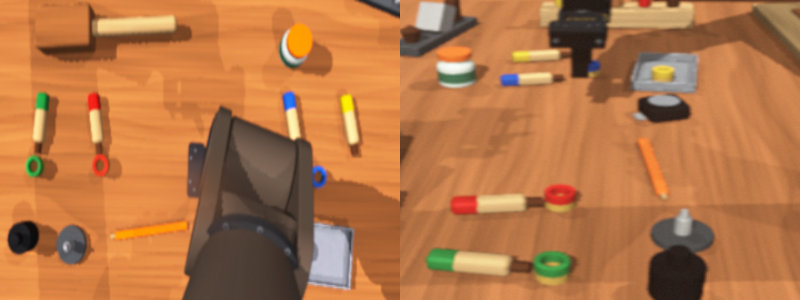

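drive_tool(commands=[{"dx":0,"dy":30,"dz":0,"yaw":0},{"dx":0,"dy":30,"dz":0,"yaw":0},{"dx":0,"dy":20,"dz":0,"yaw":0},{"dx":0,"dy":0,"dz":0,"yaw":0},{"dx":0,"dy":0,"dz":0,"yaw":0}])

```text
t: 55.73
eef_pos: [535.1, 10.0, 103.4]
tcp_rot: [3.142, -0.0, 3.132]
ft_force: [0.3, -0.6, -0.1]
opening: 0.649
```

```bash
python3 - <<'E'
from hd import *
print(env.state()['eef_pos'])
a=env.read_camera('side'); im=env.read_camera('top')
r=ferr('blue',(536,-268),im,28,rad=16); r2=ferr('blue',(536,-268),a,28,rad=14,cam='side'); print(r,r2)
b=cv2.resize(im[:,:,::-1],None,fx=4,fy=4,interpolation=cv2.INTER_CUBIC); circ(b,r[0],17.25,(255,255,255)); circ(b,(r[0][0],r[0][1],0),17.25,(0,255,255))
cv2.imwrite('pics/b3.png',np.hstack([cv2.resize(b[620:970,1240:1640],(400,350)),cv2.resize(a[130:200,230:310,::-1],(400,350),interpolation=cv2.INTER_CUBIC)]))
E
```

```text
[535.07407304   9.98159031 103.35947231]
(array([ 534.8652465 , -267.92375254,   28.        ]), array([ 533.79811626, -267.52469604,   28.        ]), 7.159010887145996, 132.5) None
```

View pics/b3.png

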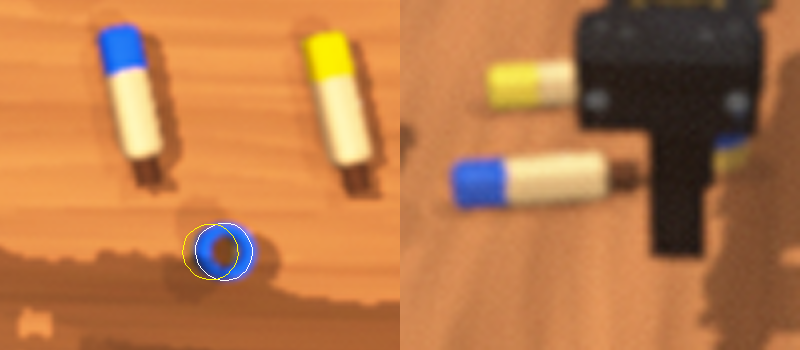

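Blue stands upright near (534.5,-269). Fetching it.

drive_tool(commands=[{"dx":0,"dy":-35,"dz":0,"yaw":0},{"dx":0,"dy":-35,"dz":0,"yaw":0},{"dx":0,"dy":-35,"dz":0,"yaw":0},{"dx":0,"dy":-35,"dz":0,"yaw":0},{"dx":0,"dy":-35,"dz":0,"yaw":0}])

```text
t: 56.25
eef_pos: [534.8, -168.6, 103.5]
tcp_rot: [3.142, 0.0, 3.129]
ft_force: [0.1, 0.1, -0.0]
opening: 0.65
```

drive_tool(commands=[{"dx":-0.5,"dy":-35,"dz":0,"yaw":0},{"dx":0,"dy":-35,"dz":0,"yaw":0},{"dx":0,"dy":-34,"dz":0,"yaw":0},{"dx":0,"dy":0,"dz":-25,"yaw":0},{"dx":0,"dy":0,"dz":-25,"yaw":0}])

```text
t: 56.67
eef_pos: [534.7, -273.5, 53.7]
tcp_rot: [-3.14, 0.003, 3.126]
ft_force: [-0.7, 0.7, -0.0]
opening: 0.649
```

drive_tool(commands=[{"dx":0,"dy":0,"dz":0,"yaw":0},{"dx":0,"dy":0,"dz":0,"yaw":0},{"dx":0,"dy":0,"dz":0,"yaw":0},{"dx":0,"dy":0,"dz":0,"yaw":0},{"dx":0,"dy":0,"dz":0,"yaw":0}])

```text
t: 57.08
eef_pos: [535.4, -270.0, 54.8]
tcp_rot: [-3.141, 0.002, 3.13]
ft_force: [-0.1, -0.0, -0.8]
opening: 0.653
```

```bash
python3 - <<'E'
from g import *
snap('side','s10',(220,120,320,195),6);print(env.state()['eef_pos'],env.state()['joints'][5])
E
```

```text
[ 535.34730757 -269.95687028   54.69680072] -2.1366694395828802
```

View pics/s10.png

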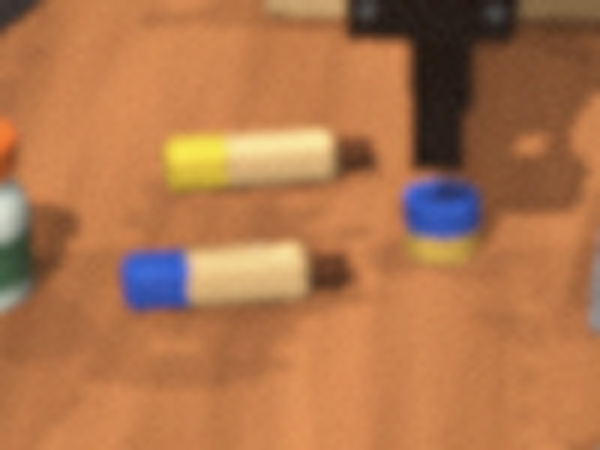

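drive_tool(commands=[{"dx":0,"dy":0,"dz":-20,"yaw":0},{"dx":0,"dy":0,"dz":-15,"yaw":0},{"dx":0,"dy":0,"dz":-8,"yaw":0},{"dx":0,"dy":0,"dz":-3,"yaw":0},{"dx":0,"dy":0,"dz":0,"yaw":0}])

```text
t: 57.55
eef_pos: [534.9, -269.8, 7.3]
tcp_rot: [3.141, -0.0, 3.13]
ft_force: [0.2, -0.3, 0.5]
opening: 0.65
```

drive_tool(commands=[{"dx":0,"dy":0,"dz":0,"yaw":0},{"dx":0,"dy":0,"dz":0,"yaw":0},{"dx":0,"dy":0,"dz":0,"yaw":0},{"dx":0,"dy":0,"dz":0,"yaw":0},{"dx":0,"dy":0,"dz":0,"yaw":0}], grip=0.2)

```text
t: 57.97
eef_pos: [535.0, -270.0, 7.9]
tcp_rot: [-3.141, 0.001, 3.13]
ft_force: [0.3, -0.2, -0.1]
opening: 0.357
```

drive_tool(commands=[{"dx":0,"dy":0,"dz":0,"yaw":0},{"dx":0,"dy":0,"dz":0,"yaw":0},{"dx":0,"dy":0,"dz":0,"yaw":0},{"dx":0,"dy":0,"dz":0,"yaw":0},{"dx":0,"dy":0,"dz":0,"yaw":0}])

```text
t: 58.38
eef_pos: [535.0, -270.0, 7.8]
tcp_rot: [-3.142, 0.0, 3.13]
ft_force: [-0.0, 0.1, 4.4]
opening: 0.337
```

Lift 25, move by (+14,+42), lower.

drive_tool(commands=[{"dx":0,"dy":0,"dz":10,"yaw":0},{"dx":0,"dy":0,"dz":25,"yaw":0},{"dx":5,"dy":14,"dz":0,"yaw":0},{"dx":5,"dy":14,"dz":0,"yaw":0},{"dx":4,"dy":14,"dz":0,"yaw":0}])

```text
t: 58.8
eef_pos: [549.1, -226.6, 42.4]
tcp_rot: [3.141, -0.0, 3.129]
ft_force: [-0.1, 0.2, -1.2]
opening: 0.339
```

drive_tool(commands=[{"dx":0,"dy":0,"dz":0,"yaw":0},{"dx":0,"dy":0,"dz":-15,"yaw":0},{"dx":0,"dy":0,"dz":-12,"yaw":0},{"dx":0,"dy":0,"dz":-5,"yaw":0},{"dx":0,"dy":0,"dz":0,"yaw":0}])

```text
t: 59.22
eef_pos: [548.2, -227.5, 8.8]
tcp_rot: [3.14, -0.003, 3.13]
ft_force: [0.6, 0.6, -1.1]
opening: 0.339
```

drive_tool(commands=[{"dx":0,"dy":0,"dz":-1,"yaw":0},{"dx":0,"dy":0,"dz":-1,"yaw":0},{"dx":0,"dy":0,"dz":-1,"yaw":0},{"dx":0,"dy":0,"dz":0,"yaw":0},{"dx":0,"dy":0,"dz":0,"yaw":0}])

```text
t: 59.63
eef_pos: [549.0, -228.1, 7.9]
tcp_rot: [-3.141, 0.001, 3.13]
ft_force: [-1.2, -0.7, 0.3]
opening: 0.341
```

drive_tool(commands=[{"dx":0,"dy":0,"dz":-0.5,"yaw":0},{"dx":0,"dy":0,"dz":0,"yaw":0},{"dx":0,"dy":0,"dz":0,"yaw":0},{"dx":0,"dy":0,"dz":0,"yaw":0},{"dx":0,"dy":0,"dz":0,"yaw":0}])

```text
t: 60.05
eef_pos: [549.0, -228.1, 7.8]
tcp_rot: [-3.141, 0.001, 3.13]
ft_force: [-2.5, -0.2, 7.5]
opening: 0.338
```

drive_tool(commands=[{"dx":0,"dy":0,"dz":0,"yaw":0},{"dx":0,"dy":0,"dz":0,"yaw":0},{"dx":0,"dy":0,"dz":0,"yaw":0},{"dx":0,"dy":0,"dz":0,"yaw":0},{"dx":0,"dy":0,"dz":0,"yaw":0}], grip=0.65)

```text
t: 60.47
eef_pos: [548.8, -227.9, 6.9]
tcp_rot: [3.141, -0.0, 3.13]
ft_force: [0.7, 0.6, 0.3]
opening: 0.624
```

drive_tool(commands=[{"dx":0,"dy":0,"dz":15,"yaw":0},{"dx":0,"dy":0,"dz":35,"yaw":0},{"dx":0,"dy":0,"dz":35,"yaw":0},{"dx":-5,"dy":15,"dz":20,"yaw":0},{"dx":-5,"dy":37,"dz":0,"yaw":0}])

```text
t: 60.88
eef_pos: [540.9, -178.9, 116.1]
tcp_rot: [-3.138, 0.007, 3.127]
ft_force: [1.1, 0.4, 0.3]
opening: 0.648
```

drive_tool(commands=[{"dx":-5,"dy":37,"dz":0,"yaw":0},{"dx":-5,"dy":37,"dz":0,"yaw":0},{"dx":-5,"dy":37,"dz":0,"yaw":0},{"dx":-5,"dy":37,"dz":0,"yaw":0},{"dx":-5,"dy":37,"dz":0,"yaw":0}])

```text
t: 61.3
eef_pos: [513.3, 10.7, 112.1]
tcp_rot: [3.141, 0.0, 3.129]
ft_force: [0.4, -0.4, -0.3]
opening: 0.651
```

drive_tool(commands=[{"dx":-5,"dy":37,"dz":0,"yaw":0},{"dx":-5,"dy":37,"dz":0,"yaw":0},{"dx":-5,"dy":37,"dz":0,"yaw":0},{"dx":-5,"dy":37,"dz":0,"yaw":0},{"dx":-5,"dy":37,"dz":0,"yaw":0}])

```text
t: 61.72
eef_pos: [488.3, 195.9, 112.0]
tcp_rot: [3.141, 0.0, 3.13]
ft_force: [1.0, -0.0, -0.8]
opening: 0.655
```

```bash
python3 - <<'E'
from hd import *
print(env.state()['eef_pos'])
im=env.read_camera('top')
for c,xy,z in (('blue',(549,-228),28),('red',(542,205),28),('green',(535,351),28),('yellow',(418,-233),32)):
    r=ferr(c,xy,im,z,rad=16); print(c,None if r is None else r[0].round(1))
print(pts('cap',0,'top'))
cv2.imwrite('pics/t7.png',cv2.resize(im[:,:,::-1],None,fx=1.5,fy=1.5))
cv2.imwrite('pics/t7b.png',np.hstack([cv2.resize(im[a:a+90,b:b+90,::-1],(400,400),interpolation=cv2.INTER_CUBIC) for a,b in ((145,310),(145,85))]))
E
```

```text
[488.27645068 195.90097283 112.0413718 ]
blue [ 549.2 -226.7   28. ]
red [542.  204.3  28. ]
green [544.3 349.9  28. ]
yellow [ 417.9 -233.2   32. ]
[]
```

View pics/t7.png

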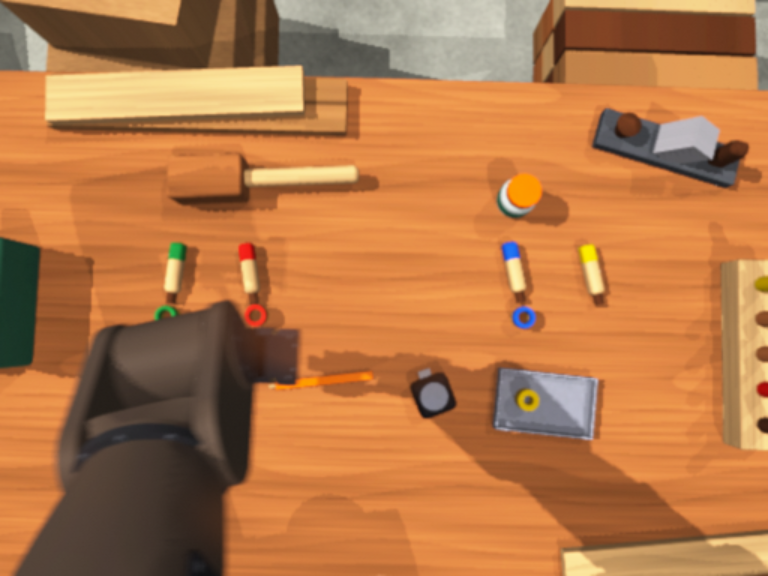

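View pics/t7b.png

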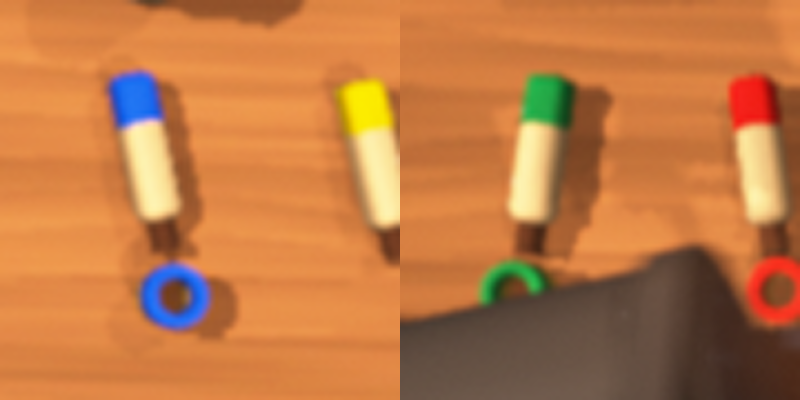

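All ferrules are where they should be. Now the cap: back to (420,367.5).

drive_tool(commands=[{"dx":-13,"dy":34,"dz":0,"yaw":0},{"dx":-13,"dy":34,"dz":0,"yaw":0},{"dx":-13,"dy":34,"dz":0,"yaw":0},{"dx":-14,"dy":34,"dz":0,"yaw":0},{"dx":-15,"dy":35,"dz":0,"yaw":0}], grip=0.9)

```text
t: 62.28
eef_pos: [420.8, 365.4, 112.0]
tcp_rot: [-3.142, 0.0, 3.128]
ft_force: [1.4, 0.0, 0.0]
opening: 0.89
```

drive_tool(commands=[{"dx":0,"dy":0,"dz":0,"yaw":0},{"dx":0,"dy":0,"dz":0,"yaw":0},{"dx":0,"dy":0,"dz":0,"yaw":0},{"dx":0,"dy":0,"dz":-15,"yaw":0},{"dx":0,"dy":0,"dz":0,"yaw":0}])

```text
t: 62.7
eef_pos: [421.1, 363.1, 95.5]
tcp_rot: [-3.14, -0.002, 3.128]
ft_force: [-0.2, -0.2, -0.9]
opening: 0.902
```

```bash
python3 - <<'E'
from g import *
snap('side','s11',(280,230,440,370),4);print(env.state()['eef_pos'],env.state()['opening'])
E
```

```text
[421.23137824 363.32150656  96.26962541] 0.8995590233466675
```

View pics/s11.png

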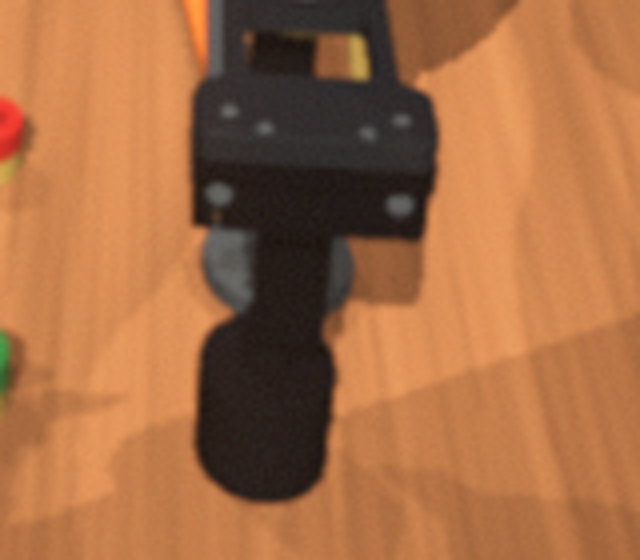

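drive_tool(commands=[{"dx":-1,"dy":4,"dz":0,"yaw":0},{"dx":0,"dy":0,"dz":-20,"yaw":0},{"dx":0,"dy":0,"dz":-25,"yaw":0},{"dx":0,"dy":0,"dz":-20,"yaw":0},{"dx":0,"dy":0,"dz":-8,"yaw":0}])

```text
t: 63.17
eef_pos: [419.6, 368.4, 22.4]
tcp_rot: [-3.14, -0.002, 3.129]
ft_force: [-0.2, 0.2, -0.4]
opening: 0.902
```

drive_tool(commands=[{"dx":0,"dy":0,"dz":0,"yaw":0},{"dx":0,"dy":0,"dz":0,"yaw":0},{"dx":0,"dy":0,"dz":0,"yaw":0},{"dx":0,"dy":0,"dz":0,"yaw":0},{"dx":0,"dy":0,"dz":0,"yaw":0}])

```text
t: 63.58
eef_pos: [420.2, 369.3, 25.0]
tcp_rot: [3.141, 0.001, 3.13]
ft_force: [-0.8, -0.3, -1.1]
opening: 0.901
```

drive_tool(commands=[{"dx":0,"dy":0,"dz":0,"yaw":0},{"dx":0,"dy":0,"dz":0,"yaw":0},{"dx":0,"dy":0,"dz":0,"yaw":0},{"dx":0,"dy":0,"dz":0,"yaw":0},{"dx":0,"dy":0,"dz":0,"yaw":0}], grip=0.3)

```text
t: 64.0
eef_pos: [419.9, 369.1, 24.0]
tcp_rot: [3.141, 0.0, 3.13]
ft_force: [-0.3, -0.4, 0.2]
opening: 0.605
```

drive_tool(commands=[{"dx":0,"dy":0,"dz":0,"yaw":0},{"dx":0,"dy":0,"dz":0,"yaw":0},{"dx":0,"dy":0,"dz":0,"yaw":0},{"dx":0,"dy":0,"dz":0,"yaw":0},{"dx":0,"dy":0,"dz":0,"yaw":0}])

```text
t: 64.42
eef_pos: [419.8, 369.0, 24.0]
tcp_rot: [3.142, -0.0, 3.13]
ft_force: [-0.8, -0.2, 0.5]
opening: 0.521
```

drive_tool(commands=[{"dx":0,"dy":0,"dz":10,"yaw":0},{"dx":0,"dy":0,"dz":30,"yaw":0},{"dx":0,"dy":0,"dz":35,"yaw":0},{"dx":0,"dy":-15,"dz":0,"yaw":0},{"dx":-3,"dy":-25,"dz":0,"yaw":0}])

```text
t: 64.83
eef_pos: [418.0, 330.4, 101.3]
tcp_rot: [3.138, 0.005, 3.131]
ft_force: [0.4, -0.9, -1.2]
opening: 0.526
```

drive_tool(commands=[{"dx":-4,"dy":-25,"dz":0,"yaw":0},{"dx":-3,"dy":-25,"dz":0,"yaw":0},{"dx":0,"dy":-11,"dz":0,"yaw":0},{"dx":0,"dy":0,"dz":0,"yaw":0},{"dx":0,"dy":0,"dz":0,"yaw":0}])

```text
t: 65.25
eef_pos: [410.5, 268.2, 99.4]
tcp_rot: [3.141, 0.001, 3.128]
ft_force: [0.6, 0.3, -0.6]
opening: 0.528
```

drive_tool(commands=[{"dx":0,"dy":0,"dz":-12,"yaw":0},{"dx":0,"dy":0,"dz":0,"yaw":0},{"dx":0,"dy":0,"dz":0,"yaw":0},{"dx":0,"dy":0,"dz":0,"yaw":0},{"dx":0,"dy":0,"dz":0,"yaw":0}])

```text
t: 65.67
eef_pos: [410.0, 268.6, 87.3]
tcp_rot: [3.141, 0.0, 3.13]
ft_force: [0.1, -0.5, -0.7]
opening: 0.526
```

```bash
python3 - <<'E'
from g import *
snap('side','s12',(280,200,420,330),4);print(env.state()['eef_pos'],env.state()['opening'])
E
```

```text
[409.97824413 268.4727059   87.29016237] 0.5248378031473883
```

View pics/s12.png

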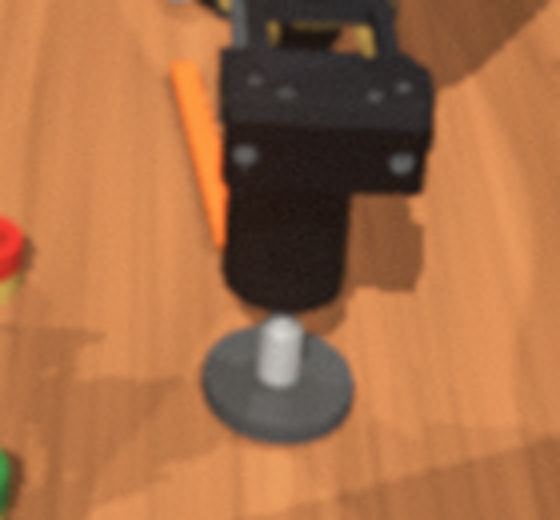

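The cap is centred over the pin. Lowering to TCP ≈ 36.

drive_tool(commands=[{"dx":0,"dy":0,"dz":-12,"yaw":0},{"dx":0,"dy":0,"dz":-12,"yaw":0},{"dx":0,"dy":0,"dz":-12,"yaw":0},{"dx":0,"dy":0,"dz":-8,"yaw":0},{"dx":0,"dy":0,"dz":-3,"yaw":0}])

```text
t: 66.13
eef_pos: [409.6, 268.0, 39.2]
tcp_rot: [-3.141, -0.001, 3.13]
ft_force: [-0.9, -0.5, -0.5]
opening: 0.526
```

drive_tool(commands=[{"dx":0,"dy":0,"dz":-1,"yaw":0},{"dx":0,"dy":0,"dz":-1,"yaw":0},{"dx":0,"dy":0,"dz":-1,"yaw":0},{"dx":0,"dy":0,"dz":0,"yaw":0},{"dx":0,"dy":0,"dz":0,"yaw":0}])

```text
t: 66.55
eef_pos: [410.0, 268.2, 37.3]
tcp_rot: [3.141, 0.001, 3.13]
ft_force: [0.4, -1.4, -0.4]
opening: 0.524
```

drive_tool(commands=[{"dx":0,"dy":0,"dz":-1,"yaw":0},{"dx":0,"dy":0,"dz":0,"yaw":0},{"dx":0,"dy":0,"dz":0,"yaw":0},{"dx":0,"dy":0,"dz":0,"yaw":0},{"dx":0,"dy":0,"dz":0,"yaw":0}])

```text
t: 66.97
eef_pos: [409.9, 268.1, 36.0]
tcp_rot: [3.142, 0.0, 3.13]
ft_force: [1.0, 0.3, -0.6]
opening: 0.527
```

drive_tool(commands=[{"dx":0,"dy":0,"dz":-1,"yaw":0},{"dx":0,"dy":0,"dz":0,"yaw":0},{"dx":0,"dy":0,"dz":0,"yaw":0},{"dx":0,"dy":0,"dz":0,"yaw":0},{"dx":0,"dy":0,"dz":0,"yaw":0}])

```text
t: 67.38
eef_pos: [409.9, 268.1, 35.8]
tcp_rot: [3.141, 0.001, 3.13]
ft_force: [-3.0, -1.4, 12.9]
opening: 0.526
```

drive_tool(commands=[{"dx":0,"dy":0,"dz":0,"yaw":0},{"dx":0,"dy":0,"dz":0,"yaw":0},{"dx":0,"dy":0,"dz":0,"yaw":0},{"dx":0,"dy":0,"dz":0,"yaw":0},{"dx":0,"dy":0,"dz":0,"yaw":0}], grip=0.8)

```text
t: 67.8
eef_pos: [409.8, 268.1, 34.9]
tcp_rot: [3.142, -0.0, 3.13]
ft_force: [-0.3, 0.0, -0.3]
opening: 0.786
```

drive_tool(commands=[{"dx":0,"dy":0,"dz":15,"yaw":0},{"dx":0,"dy":0,"dz":35,"yaw":0},{"dx":0,"dy":0,"dz":35,"yaw":0},{"dx":5,"dy":-20,"dz":35,"yaw":0},{"dx":5,"dy":-37,"dz":0,"yaw":0}])

```text
t: 68.22
eef_pos: [422.1, 213.1, 160.2]
tcp_rot: [3.138, 0.008, 3.133]
ft_force: [0.9, 0.1, 1.0]
opening: 0.8
```

drive_tool(commands=[{"dx":5,"dy":-37,"dz":0,"yaw":0},{"dx":5,"dy":-37,"dz":0,"yaw":0},{"dx":5,"dy":-37,"dz":0,"yaw":0},{"dx":5,"dy":-37,"dz":0,"yaw":0},{"dx":0,"dy":-37,"dz":0,"yaw":0}])

```text
t: 68.63
eef_pos: [440.3, 24.2, 155.1]
tcp_rot: [3.142, 0.001, 3.13]
ft_force: [1.5, -0.1, 0.1]
opening: 0.801
```

```bash
python3 - <<'E'
from hd import *
print(env.state()['eef_pos'])
a=env.read_camera('side'); im=env.read_camera('top')
for c,xy,z in (('blue',(549,-228),28),('red',(542,205),28),('green',(535,351),28),('yellow',(418,-233),32)):
    r=ferr(c,xy,im,z,rad=16); print(c,None if r is None else r[0].round(1))
for c in ('red','green','blue'): print(c,pts(f'handle_{c}_spigot',11,'top'))
cv2.imwrite('pics/t8.png',cv2.resize(im[:,:,::-1],None,fx=1.5,fy=1.5));cv2.imwrite('pics/s13.png',cv2.resize(a[:,:,::-1],None,fx=1.5,fy=1.5))
E
```

```text
[440.29423788  24.24425866 155.07174247]
blue [ 549.2 -226.7   28. ]
red [542.7 204.3  28. ]
green [537.  347.8  28. ]
yellow [ 417.9 -233.3   32. ]
red [(0.79, [172.5, 202.3], [561.1, 202.8])]
green [(0.65, [111.8, 200.9], [560.9, 352.6])]
blue [(0.65, [346.6, 201.0], [574.7, -225.7]), (0.31, [171.6, 201.1], [564.0, 205.1])]
```

View pics/t8.png

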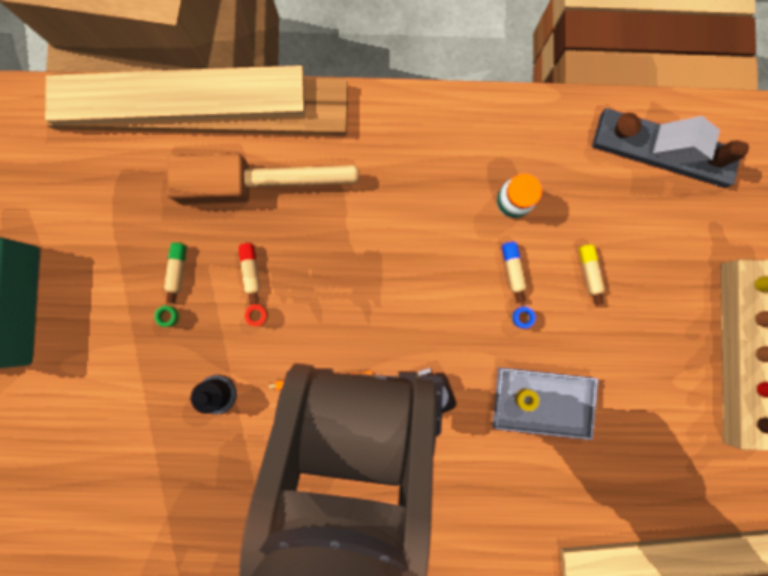

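View pics/s13.png

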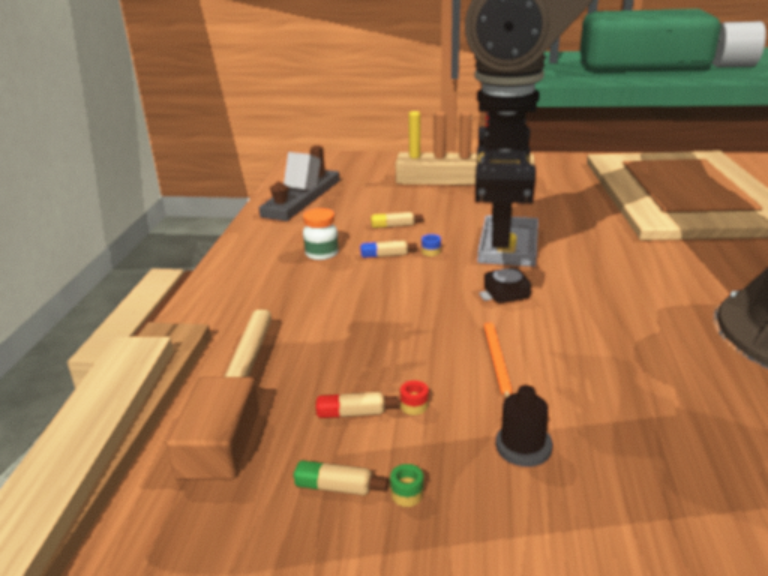

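The final pictures show:
- The cap is back over the pin.
- Red, green and blue stand about 2–2.5 cm from their spigot ends.
- Yellow is in the tray.
- The tape, pencil, glue and mallet have not moved.

I'll let the arm settle, then hand in.

drive_tool(commands=[{"dx":0,"dy":0,"dz":0,"yaw":0},{"dx":0,"dy":0,"dz":0,"yaw":0},{"dx":0,"dy":0,"dz":0,"yaw":0},{"dx":0,"dy":0,"dz":0,"yaw":0},{"dx":0,"dy":0,"dz":0,"yaw":0}])

```text
t: 69.45
eef_pos: [439.9, 26.2, 155.0]
tcp_rot: [3.141, -0.0, 3.13]
ft_force: [-0.4, 0.6, 0.0]
opening: 0.796
```

```bash
python3 - <<'E'
from cell import env
print(env.job_done(), env.state()['t'])
E
```

```text
the job is handed in; nothing more can be done
the job is handed in; nothing more can be done
```

The job is done and was handed in at about 69 s. I took the cap off and tried the ferrules in the order red, yellow, blue, green. Red, blue and green slid fully home, and each stands by its own handle's spigot. Yellow stopped on the cone, also after I shifted it 1 mm and tried again, so it is in the rework tray. The cap is back over the pin.

Blue was knocked about 4 cm aside after I first placed it, so I picked it up and put it back.

The last pictures put the three placed ferrules upright, about 18–26 mm from their spigot ends. The cap is standing on the foot, and the tape, pencil, glue and mallet look unmoved; the offcut was not there.

Some checks disagreed: the networks' spigot points were off by up to about 8 mm between readings, so I corrected the targets from the pictures. The top camera also read 1–3 mm off the robot's own positions.

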